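# Make the gel bench ready for the next pour

## Task

Make the gel bench ready for the next pour: draw the casting stand's sliding wall back, turn the gel tray a quarter turn on the bed so that its two open ends face the two walls and lie wholly behind them, and push the sliding wall up until the tray is closed between both walls. Put every comb that lies about back into its own slot in the comb store, the one with its length and label picture, fully down, and hang the gel lifter by its eye on the hook of the retort stand. Leave the glass jar, the small jar and the slide box where they are.

Things in the scene. Friction and masses are not known exactly. Their poses are not given: they have to be found in the camera images.
- comb_60: black double-sided gel comb, the shortest: grip bar 60 mm long (x), 16 mm wide (y), 22 mm high (z), with a 5 mm thick row of teeth standing out level from mid-height on both long sides to 46 mm overall; 45 g. Origin at the bar's middle, 11 mm above its underside; lies on the bench with z upright; same either way round. May be absent
- slot_60 (a point): floor centre of the slot for the 60 mm comb in the comb store, 14 mm above the bench: slot 65 mm long (point y), 20.5 mm wide (x), 8 mm deep, open above (z up). In place, the comb's bar stands on the slot floor, lengthwise along the slot
- comb_80: black double-sided gel comb, the second shortest: grip bar 80 mm long (x), 16 mm wide (y), 22 mm high (z), with a 5 mm thick row of teeth standing out level from mid-height on both long sides to 46 mm overall; 45 g. Origin at the bar's middle, 11 mm above its underside; lies on the bench with z upright; same either way round. May be absent
- slot_80 (a point): floor centre of the slot for the 80 mm comb in the comb store, 14 mm above the bench: slot 85 mm long (point y), 20.5 mm wide (x), 8 mm deep, open above (z up). In place, the comb's bar stands on the slot floor, lengthwise along the slot
- comb_100: black double-sided gel comb, the middle one: grip bar 100 mm long (x), 16 mm wide (y), 22 mm high (z), with a 5 mm thick row of teeth standing out level from mid-height on both long sides to 46 mm overall; 45 g. Origin at the bar's middle, 11 mm above its underside; lies on the bench with z upright; same either way round. May be absent
- slot_100 (a point): floor centre of the slot for the 100 mm comb in the comb store, 14 mm above the bench: slot 105 mm long (point y), 20.5 mm wide (x), 8 mm deep, open above (z up). In place, the comb's bar stands on the slot floor, lengthwise along the slot
- comb_120: black double-sided gel comb, the second longest: grip bar 120 mm long (x), 16 mm wide (y), 22 mm high (z), with a 5 mm thick row of teeth standing out level from mid-height on both long sides to 46 mm overall; 45 g. Origin at the bar's middle, 11 mm above its underside; lies on the bench with z upright; same either way round. May be absent
- slot_120 (a point): floor centre of the slot for the 120 mm comb in the comb store, 14 mm above the bench: slot 125 mm long (point y), 20.5 mm wide (x), 8 mm deep, open above (z up). In place, the comb's bar stands on the slot floor, lengthwise along the slot
- comb_140: black double-sided gel comb, the longest: grip bar 140 mm long (x), 16 mm wide (y), 22 mm high (z), with a 5 mm thick row of teeth standing out level from mid-height on both long sides to 46 mm overall; 45 g. Origin at the bar's middle, 11 mm above its underside; lies on the bench with z upright; same either way round. May be absent
- slot_140 (a point): floor centre of the slot for the 140 mm comb in the comb store, 14 mm above the bench: slot 145 mm long (point y), 20.5 mm wide (x), 8 mm deep, open above (z up). In place, the comb's bar stands on the slot floor, lengthwise along the slot
- comb_store: fixed comb store, an aluminium tray 262 x 212 mm (x, y) with five grey holders (48 x 204 mm, tops 22 mm above the bench) side by side along x at 50 mm pitch, in any order. Each has one slot of its comb's length and, 101 mm from the slot's middle towards +y, a white label with a picture of its comb. Origin under its middle. A short comb also drops into a longer slot, not its own
- casting_stand: fixed gel casting stand: grey bed 235 x 150 mm, its top 22 mm above the bench; fixed white wall (100 mm wide, 30 mm above the bed) with its inner face at x = -85 mm, and a like sliding wall facing it that moves along x. Origin at bench height under the middle of the bed; x points from the fixed to the sliding wall
- sliding_wall (a joint): the sliding wall (12 mm thick, 100 mm wide): 0 = fully drawn back, inner faces 170 mm apart; grows to 0.065 m as it is pushed towards the fixed wall (gap = 0.170 - value). About 2 N of friction; stays where it is left. Against the 130 mm tray standing endwise at the fixed wall it stops at 0.040
- wall_grip (a point): middle of the upright black fin on top of the sliding wall (10 mm thick in the sliding direction, 40 mm wide across it, 29 to 63 mm above the bed); this point is 46 mm above the bed and 6 mm behind the wall's inner face; axes as the stand's
- gel_tray: clear plastic gel tray, 130 mm long (x), 66 mm wide (y) outside: 5 mm floor, two side walls 5 mm thick and 26 mm high along its length, open at both ends; about 0.16 kg. Origin under the middle of its floor. Stands crosswise on the bed, its side walls facing the stand's walls; either end may go to either wall. Can be gripped across its side walls
- gel_lifter: white plastic gel lifter lying flat, 204 mm long: perforated blade 82 x 58 x 4 mm (x from -96 to -14 mm; rims 7 mm high), handle 14 mm wide, 9 mm thick (x -16 to +80 mm), eye ring at x = +92 mm (32 mm outside, hole 22 mm, 6 mm thick); about 60 g, balanced near x = 0. Origin on its underside
- lifter_eye (a point): centre of the hole in the gel lifter's eye
- lifter_grip (a point): point on the gel lifter's handle near the blade, 78 mm from the eye's centre, 4.5 mm above the underside; good to grip
- hook_tip (a point): upper end of the round J-shaped steel hook (wire 6.4 mm thick) on the fixed retort stand; from the stand's rod (88 mm behind, point +x) the wire runs out 23 mm above this tip, turns down 32 mm behind it, round its lowest place 37 mm below and 16 mm behind it, and up, the last 20 mm almost upright. An eye lowered flat over the tip and let go, the lifter pointing away from the rod, swings to hang
- hook_seat (a point): top of the wire at the hook's lowest place, 238 mm above the bench, where a hung eye rests
- glass_jar_red: glass jar with a screw cap, 61 mm across, 78 mm high, bystander: leave alone
- small_jar: small lidded jar, 47 mm across, 43 mm high, bystander: leave alone
- slide_box: slide box 34 x 82 x 26 mm, bystander: leave alone
Not all that is in view belongs to the job. What is shaped like the comb_80 but brown, purple or yellow is not meant.

How it is judged:
On the way, in this order (a step that is already met when the one before it is completed fails the run):
1. the sliding wall is drawn back far enough to take the tray endwise (gap over 131 mm) (value of joint sliding_wall below 0.039 m), for 0.2 s.
2. the tray stands on the bed turned a quarter turn, open ends to the walls (angle between the x axis of gel_tray and the x axis of casting_stand, either way round below 0.15 rad and z of gel_tray in the frame of casting_stand between 0.018 and 0.026 m), for 0.2 s.
At the end, for the whole second after the job is handed in: Tray on the bed, open ends to the walls (0.15 rad, 14 mm off the middle line at most), sliding wall closed on it (joint over 0.037); every comb present in its own slot (7 mm, down within 4 mm, 0.1 rad); lifter hanging by its eye on the hook (30 mm from the seat, upright within 0.3 rad) (all of step 2 and y of gel_tray in the frame of casting_stand between -0.014 and 0.014 m and value of joint sliding_wall above 0.037 m and horizontal distance between comb_60 and slot_60 below 0.007 m and z of comb_60 in the frame of slot_60 between 0.007 and 0.015 m and angle between the x axis of comb_60 and the y axis of slot_60, either way round below 0.1 rad and linear speed of each of comb_60, comb_80, comb_100, comb_120, comb_140 below 0.02 m/s and horizontal distance between comb_80 and slot_80 below 0.007 m and z of comb_80 in the frame of slot_80 between 0.007 and 0.015 m and angle between the x axis of comb_80 and the y axis of slot_80, either way round below 0.1 rad and horizontal distance between comb_100 and slot_100 below 0.007 m and z of comb_100 in the frame of slot_100 between 0.007 and 0.015 m and angle between the x axis of comb_100 and the y axis of slot_100, either way round below 0.1 rad and horizontal distance between comb_120 and slot_120 below 0.007 m and z of comb_120 in the frame of slot_120 between 0.007 and 0.015 m and angle between the x axis of comb_120 and the y axis of slot_120, either way round below 0.1 rad and horizontal distance between comb_140 and slot_140 below 0.007 m and z of comb_140 in the frame of slot_140 between 0.007 and 0.015 m and angle between the x axis of comb_140 and the y axis of slot_140, either way round below 0.1 rad and distance between lifter_eye and hook_seat below 0.03 m and height (world z) of gel_lifter below 0.19 m and angle between gel_lifter's own x axis and vertical below 0.3 rad); the robot touches nothing.
It fails at once if the glass jar red is pushed away (over 30 mm) (distance of glass_jar_red from where it was at the start of the episode above 0.03 m).
It fails at once if the small jar is pushed away (over 30 mm) (distance of small_jar from where it was at the start of the episode above 0.03 m).
It fails at once if the slide box is pushed away (over 30 mm) (distance of slide_box from where it was at the start of the episode above 0.03 m).
Of comb_60, comb_80, comb_100, comb_120, comb_140 only 3 to 5 are there at a start; the rules pass over those that are not, and their reading is None.
At some moment in a run one of comb_60, comb_80, comb_100, comb_120, comb_140 may be knocked a few centimetres aside while the robot is not near it.
Once in a run the grip may slacken for a moment while it holds something.
It also fails if it takes over 208 s, if anything falls off the work surface, if the arm or the gripper's body presses on something with over 40 N, if the wrist force passes 120 N, or if a joint passes its speed limit or range.

## Robot

A 6-joint arm with a two-finger parallel gripper is mounted at the origin on a cart in front of the work surface, level with it; the furniture and walls round the work are solid. World frame = base frame: x ahead of the robot, y to its left, z up, the work surface at z = 0. Lengths are in m, angles in rad, forces in N, time in s.
With the tool pointing down it reaches from about 0.375 to 0.825 m from the base axis. Payload 5.5 kg.
Tool frame: the origin (TCP) lies on the centre line of the jaws, within the pads' length; the fingertips stand nose_length ahead of it and the grasp point (between the pads) lies 11 mm behind it (nose_length is the distance from the TCP to the fingertips, in m); z points along the fingers, y is the line along which they close (so a half turn about z gives the same grasp; the last joint's range is limited). The gripper opens to 85 mm and grips with 20 to 120 N. Pads are 22 mm wide; open, the fingers measure 114 mm over their backs; the gripper's body (76 mm by 85 mm) begins 54 mm behind the grasp point. The pads swing forward as they close: fully open they stand 13 mm farther back than shut.
Start: joints at [1.239, 0.314, -0.047, 1.21, 0, 1.571], TCP at [0.195, 0.567, 0.212] pointing down, gripper open.
Joint ranges: [-2.67, 2.67], [-0.69, 1.73], [-1.03, 1.25], [-2.08, 2.16], [-1.42, 1.45], [-3.14, 3.14]. Speed limits (rad/s): [2.39, 2.39, 3.01, 3.14, 3.14, 3.14].

## Interface

Orientations are given as a unit quaternion [w, x, y, z].
In Python, from cell import state, grab_frame, camera_model, finish_job, nose_length gives the robot as it stands.
- The arm moves only by the tool move_arm, never from a script. Its argument "targets" is a list of rows, each an object of numbers: "grip": the opening, from 0 (shut) to 1 (fully open); "x", "y", "z": the shift along the tool's x, y, z in m; "turn": the turn about the tool's z in degrees. A call has 1 to 8 rows; each row shifts and turns the commanded pose from where the row before left it, along the tool's axes as they then stand; what a row does not reach is not made up. A row lasts 1/12 s, in which the tool goes at most 41.7 mm and 7.16 degrees, less where a joint would pass 70% of its speed; a pose out of reach is approached as far as the arm can. A call with a gripper value outside its range is refused whole. The fingers move at their own pace and stop on an object; "newtons" is the grip in N (left out, the last holds). Time passes only in rows, so rows that do not move let the fingers close. It gives the time, the measured TCP pose, the force, the opening and the grip force at its end, in the units of the state.
- state(): the state, without advancing time (a new reading comes with each control period).
- grab_frame(name): name is "scene" or "side" or "wrist"; returns (picture, depth): 480x640x3 uint8, red, green, blue; 480x640 float32, m along the optical axis (not along the pixel's ray), 0 where there is no reading.
- camera_model(name): a dict with "fx", "fy", "cx", "cy" (pixels), "dist" ([k1, k2, p1, p2, k3] as OpenCV has them; the pictures are not rectified), "R" (3x3) and "t" (3): a world point X has camera coordinates R X + t. Camera axes: x right, y down, z forward; pixel columns grow to the right and rows downward; lengths in m; the calibration is good to about 2 mm. A picture is of the moment at which its call begins: read the wrist's pose just before it. camera_model takes no time and is no camera call; for the wrist camera it gives the pose at the moment of the call.
- finish_job(): hands the job in; it is judged then, once.
The state is a dict: "t": time; "joint_positions": joint angles; "joint_velocities": joint speeds; "joint_torque": joint torques, N m; "tool_pos": TCP position; "eef_rot": TCP orientation; "ft_force": force on the tool from outside, world axes, zero at the start; "moment": the same for the moment, N m; "finger_gap": finger opening in m; "grip_force": force on a finger pad.
Only numpy, scipy, OpenCV 4.12 (cv2) and the standard library are available. Lean on these libraries where they do the work, as an engineer would, in place of code of your own. Each camera call takes 0.05 s, during which the arm holds its last target. There are 200 camera calls.

## Working session

There is one attempt and no reset: what is moved stays moved. The work goes in short steps, Python scripts to look and compute and a tool call to move; the robot and the scene stay as the last step left them, time stands still between calls to the robot, and variables do not carry over. Pictures are saved under pics/ and viewed, at most 14 in all, crops included, and the job is handed in when it is done.

Besides the shell and the picture viewer there is one more tool, called after "Request:" as name(argument=value, ...) on one line, values as JSON. move_arm: Moves the arm, as the interface text tells. Its arguments: {"type":"object","properties":{"targets":{"type":"array","items":{"type":"object","properties":{"grip":{"type":"number"},"x":{"type":"number"},"y":{"type":"number"},"z":{"type":"number"},"turn":{"type":"number"}}}},"newtons":{"type":"number"}},"required":["targets"]}

```bash
ls; mkdir -p pics; cat > h.py <<'E'
import numpy as np, cv2
from cell import *
def save(n,f):
    p,d=grab_frame(n); m=camera_model(n)
    np.savez(f'pics/{f}.npz',p=p,d=d,**{k:np.array(v) for k,v in m.items()})
    cv2.imwrite(f'pics/{f}.png',p[:,:,::-1]); return p,d,m
def load(f):
    z=np.load(f'pics/{f}.npz'); return z
def ray(m,uv):
    K=np.array([[m['fx'],0,m['cx']],[0,m['fy'],m['cy']],[0,0,1.]],float)
    q=cv2.undistortPoints(np.array(uv,float).reshape(-1,1,2),K,np.array(m['dist'],float)).reshape(-1,2)
    return np.c_[q,np.ones(len(q))]
def atz(m,uv,z):
    R=np.array(m['R']);t=np.array(m['t']);C=-R.T@t
    D=ray(m,uv)@R; s=(z-C[2])/D[:,2]; return C+D*s[:,None]
def bydepth(m,uv,d):
    R=np.array(m['R']);t=np.array(m['t'])
    r=ray(m,uv); dd=np.array([d[int(v),int(u)] for u,v in uv])
    return (r*dd[:,None]-t)@R
def proj(m,X):
    K=np.array([[m['fx'],0,m['cx']],[0,m['fy'],m['cy']],[0,0,1.]],float)
    R=np.array(m['R'],float)
    return cv2.projectPoints(np.array(X,float).reshape(-1,1,3),cv2.Rodrigues(R)[0],np.array(m['t'],float),K,np.array(m['dist'],float))[0].reshape(-1,2)
E
python3 -c "
from h import *
print(state(), nose_length)
save('scene','s0');save('side','d0')
for n in('scene','side','wrist'):
  m=camera_model(n);print(n,m)
"
```

```text
pics
{'t': 0.0, 'joint_positions': array([ 1.23900095e+00,  3.14258638e-01, -4.80714839e-02,  1.21018173e+00,
       -4.65527373e-07,  1.57082591e+00]), 'joint_velocities': array([-1.43954161e-03,  9.27231756e-05, -4.57911970e-04,  7.87755615e-04,
       -1.85470347e-03, -1.01142847e-04]), 'joint_torque': array([ 3.39633270e-04, -5.39592254e+01,  3.39746153e+01,  1.93459005e-02,
        1.59314795e-04,  2.02981973e-06]), 'tool_pos': array([0.19524863, 0.56670612, 0.21091836]), 'eef_rot': array([-1.41406628e-04,  1.65152284e-01,  9.86267706e-01, -8.46024782e-04]), 'ft_force': array([-0.1430457 , -0.17357649,  0.38047818]), 'moment': array([-0.01669235, -0.0471526 ,  0.01641569]), 'grip_force': 0.0, 'finger_gap': 0.08545433030887757} 0.008
scene {'fx': 493.96734365759255, 'fy': 493.96734365759255, 'cx': 329.820541937572, 'cy': 244.58488387049755, 'dist': array([-0.10268144,  0.        ,  0.        ,  0.        ,  0.        ]), 'R': array([[ 0.32617382, -0.94525392,  0.01027913],
       [-0.62012291, -0.22216441, -0.75238989],
       [ 0.71348315,  0.23903556, -0.65863783]]), 't': array([-0.17696991,  0.44757488,  1.12793161])}
side {'fx': 541.8995243468255, 'fy': 541.8995243468255, 'cx': 322.1449417238451, 'cy': 241.3242414827297, 'dist': array([-0.15581755,  0.        ,  0.        ,  0.        ,  0.        ]), 'R': array([[ 0.93921893,  0.34301953, -0.01433201],
       [ 0.24731778, -0.70495275, -0.66473719],
       [-0.23812123,  0.62078919, -0.7469398 ]]), 't': array([-0.48138158, -0.01801806,  1.78073888])}
wrist {'fx': 345.7970508436923, 'fy': 345.7970508436923, 'cx': 314.2246548578716, 'cy': 237.92321178150158, 'dist': array([0.000698, 0.      , 0.      , 0.      , 0.      ]), 'R': array([[ 0.32502233,  0.94570492, -0.00163781],
       [ 0.89634122, -0.30750374,  0.3193961 ],
       [ 0.30155083, -0.1052789 , -0.94761989]]), 't': array([-0.59983857, -0.04311546,  0.38014596])}
```

View pics/s0.png

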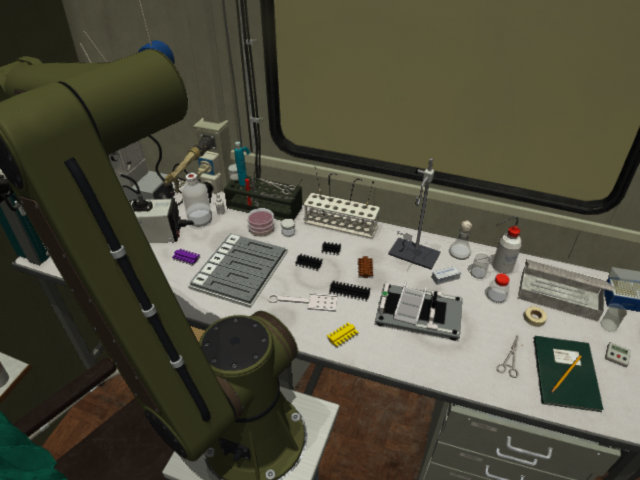

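View pics/d0.png

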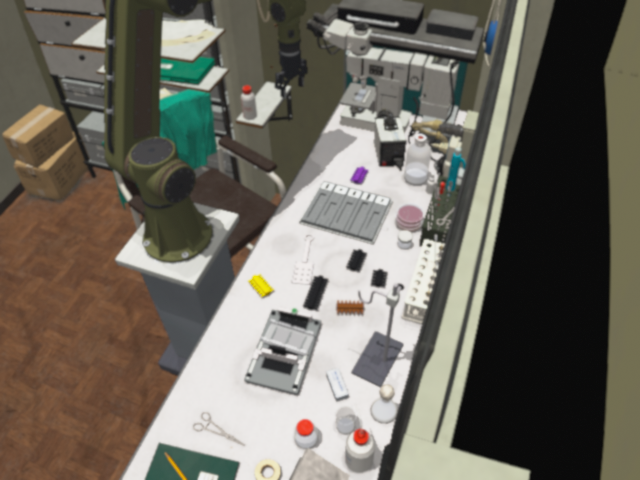

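```bash
python3 -c "
from h import *
a=cv2.imread('pics/s0.png')[225:345,180:340]; cv2.imwrite('pics/c1.png',cv2.resize(a,(800,600),interpolation=3))
a=cv2.imread('pics/s0.png')[240:345,325:465]; cv2.imwrite('pics/c2.png',cv2.resize(a,(800,600),interpolation=3))
"
```

```text
(no output)
```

View pics/c1.png

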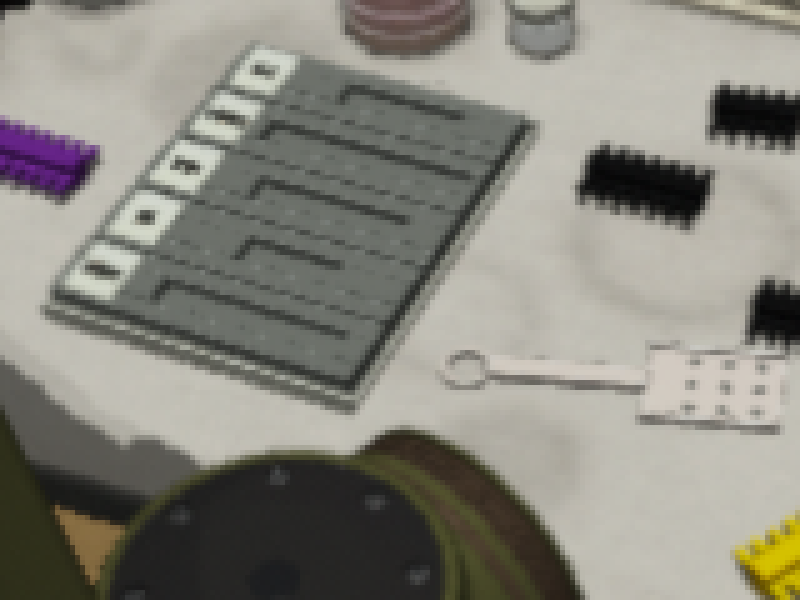

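View pics/c2.png

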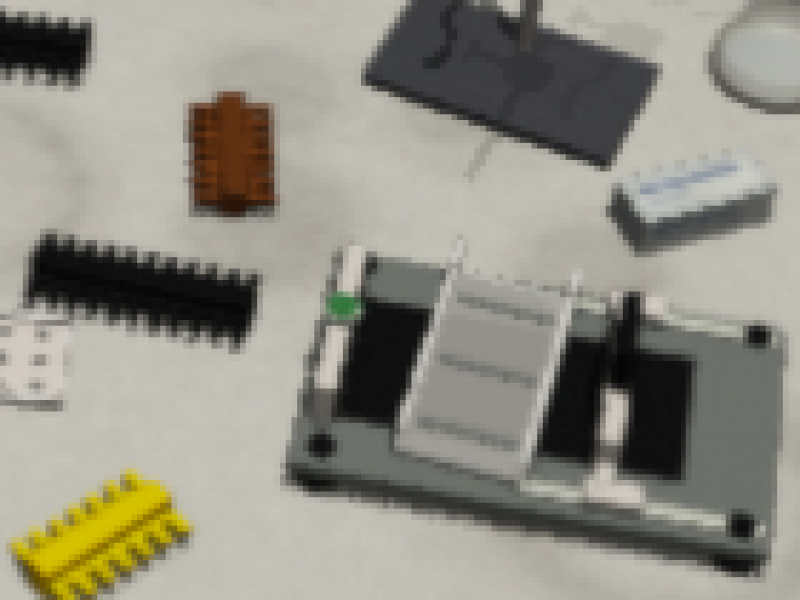

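```bash
python3 -c "
from h import *
z=load('s0')
c1=lambda x,y:(180+x/5,225+y/5)
c2=lambda x,y:(325+x/5.714,240+y/5.714)
P={
'store corners(L,back,R,front) z.006':([c1(42,310),c1(350,408)],.006),
'holdertop FL,FR,BR':([c1(55,295),c1(352,388),c1(535,125),c1(255,45)],.022),
'slots L->R near row..far':([c1(160,285),c1(345,335),c1(245,245),c1(340,267),c1(258,185),c1(410,220),c1(268,127),c1(472,177),c1(345,92),c1(463,117)],.022),
'combA ends':([c1(580,178),c1(710,192)],.012),
'combB ends':([c1(712,112),c2(90,48)],.012),
'combC ends':([c2(32,270),c2(255,315)],.012),
'lifter eye, handle-blade, blade end':([c1(465,370),c1(645,382),c1(783,390)],.005),
'stand top corners':([c2(335,255),c2(785,335),c2(765,550),c2(290,465)],.022),
'fin top':([c2(630,295)],.085),
'tray wall tops back l, r, front l, r':([c2(460,250),c2(578,275),c2(400,440),c2(530,470)],.048),
'retort base':([c2(410,0),c2(658,68),c2(607,165),c2(365,78)],.01),
'slidebox':([c2(610,200),c2(770,185)],.026),
'hook top':([(417,180),(417,184)],.24),
}
for k,(uv,h) in P.items():
  print(k); print(np.c_[atz(z,uv,h),bydepth(z,uv,z['d'])].round(3))
"
```

```text
store corners(L,back,R,front) z.006
[[0.367 0.392 0.006 0.37  0.394 0.003]
 [0.36  0.182 0.006 0.359 0.181 0.007]]
holdertop FL,FR,BR
[[ 0.368  0.38   0.022  0.374  0.385  0.015]
 [ 0.362  0.179  0.022  0.372  0.186  0.009]
 [ 0.607  0.168  0.022  0.63   0.179 -0.   ]
 [ 0.618  0.375  0.022  0.619  0.376  0.021]]
slots L->R near row..far
[[0.397 0.325 0.022 0.403 0.329 0.015]
 [0.398 0.202 0.022 0.405 0.206 0.013]
 [0.445 0.292 0.022 0.449 0.295 0.018]
 [0.448 0.229 0.022 0.455 0.233 0.014]
 [0.496 0.31  0.022 0.498 0.311 0.02 ]
 [0.5   0.207 0.022 0.495 0.204 0.027]
 [0.547 0.329 0.022 0.551 0.332 0.017]
 [0.548 0.186 0.022 0.549 0.187 0.021]
 [0.595 0.297 0.022 0.597 0.299 0.019]
 [0.598 0.215 0.022 0.6   0.216 0.02 ]]
combA ends
[[ 0.58   0.126  0.012  0.578  0.126  0.014]
 [ 0.596  0.045  0.012  0.609  0.049 -0.001]]
combB ends
[[ 0.668  0.069  0.012  0.665  0.068  0.015]
 [ 0.683  0.011  0.012  0.7    0.016 -0.004]]
combC ends
[[ 0.506 -0.015  0.012  0.508 -0.014  0.01 ]
 [ 0.515 -0.134  0.012  0.526 -0.131 -0.001]]
lifter eye, handle-blade, blade end
[[ 0.411  0.131  0.005  0.4
[... 272 characters left out ...]
0.179  0.022  0.421 -0.178  0.015]]
fin top
[[ 0.521 -0.317  0.085  0.523 -0.317  0.083]]
tray wall tops back l, r, front l, r
[[ 0.56  -0.228  0.048 -0.469 -0.337  1.081]
 [ 0.563 -0.289  0.048  0.564 -0.289  0.047]
 [ 0.426 -0.228  0.048  0.441 -0.226  0.03 ]
 [ 0.428 -0.291  0.048  0.442 -0.291  0.032]]
retort base
[[ 0.789 -0.152  0.01   0.794 -0.151  0.005]
 [ 0.778 -0.3    0.01   0.785 -0.3    0.004]
 [ 0.689 -0.286  0.01   0.696 -0.286  0.003]
 [ 0.714 -0.143  0.01   0.72  -0.142  0.005]]
slidebox
[[ 0.646 -0.293  0.026  0.677 -0.292 -0.004]
 [ 0.686 -0.374  0.026  0.687 -0.374  0.026]]
hook top
[[ 0.817 -0.186  0.24   0.88  -0.178  0.199]
 [ 0.795 -0.19   0.24   0.875 -0.181  0.187]]
```

```bash
cat >> h.py <<'E'
from scipy.spatial.transform import Rotation as Ro
def pose():
    s=state(); q=s['eef_rot']; M=Ro.from_quat([q[1],q[2],q[3],q[0]]).as_matrix()
    return np.array(s['tool_pos']),M,np.degrees(np.arctan2(M[1,1],M[0,1])),s
def go(x,y,z,yaw=None,frm=None):
    "turn first, then shift in the turned tool axes"
    p,M,yw,s=pose()
    if frm is not None: p,yw=np.array(frm[:3]),frm[3]
    if yaw is None: yaw=yw
    t=-((yaw-yw+180)%360-180); a=np.radians(yaw)
    ty=np.array([np.cos(a),np.sin(a),0]); tz=np.array([0,0,-1.]); tx=np.cross(ty,tz)
    d=np.array([x,y,z])-p
    print('turn %.1f  xyz mm'%t,(np.array([d@tx,d@ty,d@tz])*1000).round(1),'min rows %.1f'%(np.linalg.norm(d)/.0417))
    return (x,y,z,yaw)
def info():
    p,M,yw,s=pose(); print('t %.1f'%s['t'],'pos',p.round(4),'yaw %.2f'%yw,'tilt',M[:,2].round(3),'F',s['ft_force'].round(1),'gap %.4f grip %.1f'%(s['finger_gap'],s['grip_force']))
E
python3 -c "
from h import *
info();go(.48,.2,.28,0)"
```

```text
t 0.1 pos [0.1952 0.5667 0.211 ] yaw 70.99 tilt [-0.001 -0.001 -1.   ] F [-0.2  0.7  0.3] gap 0.0852 grip 0.0
turn 71.0  xyz mm [-366.7  284.8  -69. ] min rows 11.3
```

Request:
move_arm(targets=[{"turn":7.1},{"turn":7.1},{"turn":7.1},{"turn":7.1},{"turn":7.1},{"turn":7.1},{"turn":7.1},{"turn":7.1}])

```text
$.targets[0]: bad value
```

Request:
move_arm(targets=[{"turn":7.1},{"turn":7.1},{"x":-0.03,"y":0.024,"z":-0.006},{"x":-0.03,"y":0.024,"z":-0.006},{"x":-0.03,"y":0.024,"z":-0.006},{"x":-0.03,"y":0.024,"z":-0.006},{"x":-0.03,"y":0.024,"z":-0.006},{"x":-0.03,"y":0.024,"z":-0.006}])

```text
$.targets[0]: bad value
```

Request:
move_arm(targets=[{"x":-0.03,"y":0.024,"z":-0.006},{"x":-0.03,"y":0.024,"z":-0.006},{"x":-0.03,"y":0.024,"z":-0.006},{"x":-0.03,"y":0.024,"z":-0.006},{"x":-0.03,"y":0.024,"z":-0.006},{"x":-0.03,"y":0.024,"z":-0.006},{"x":0},{"x":0}])

```text
$.targets[0]: bad value
```

```bash
python3 -c "
from h import *
info(); p,d,m=save('wrist','w1'); save('scene','s1')"
```

```text
t 0.1 pos [0.1952 0.5667 0.211 ] yaw 70.99 tilt [-0.001 -0.001 -1.   ] F [-0.2  0.7  0.3] gap 0.0852 grip 0.0
```

View pics/w1.png

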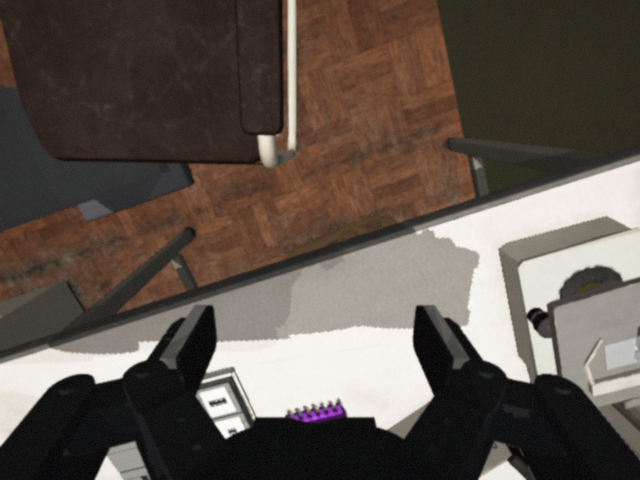

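Request:
move_arm(targets=[{"grip":1,"x":0,"y":0,"z":0,"turn":7.1},{"grip":1,"x":0,"y":0,"z":0,"turn":7.1}])

```text
t: 0.37
tool_pos: [0.1954, 0.5671, 0.2115]
eef_rot: [-0.0, 0.289, 0.957, -0.0]
ft_force: [0.4, -0.4, 0.7]
finger_gap: 0.086
grip_force: 0.0
```

Request:
move_arm(targets=[{"grip":1,"x":0,"y":0,"z":0,"turn":7.1},{"grip":1,"x":0,"y":0,"z":0,"turn":7.1},{"grip":1,"x":0,"y":0,"z":0,"turn":7.1},{"grip":1,"x":0,"y":0,"z":0,"turn":7.1},{"grip":1,"x":0,"y":0,"z":0,"turn":7.1},{"grip":1,"x":0,"y":0,"z":0,"turn":7.1},{"grip":1,"x":0,"y":0,"z":0,"turn":7.1},{"grip":1,"x":0,"y":0,"z":0,"turn":7.1}])

```text
t: 1.03
tool_pos: [0.1954, 0.5671, 0.2115]
eef_rot: [0.0, 0.709, 0.705, -0.0]
ft_force: [-0.8, 0.3, 0.0]
finger_gap: 0.0852
grip_force: 0.0
```

Request:
move_arm(targets=[{"grip":1,"x":-0.032,"y":0.024,"z":-0.006,"turn":0},{"grip":1,"x":-0.032,"y":0.024,"z":-0.006,"turn":0},{"grip":1,"x":-0.032,"y":0.024,"z":-0.006,"turn":0},{"grip":1,"x":-0.032,"y":0.024,"z":-0.006,"turn":0},{"grip":1,"x":-0.032,"y":0.024,"z":-0.006,"turn":0},{"grip":1,"x":-0.032,"y":0.024,"z":-0.006,"turn":0},{"grip":1,"x":-0.032,"y":0.024,"z":-0.006,"turn":0},{"grip":1,"x":-0.032,"y":0.024,"z":-0.006,"turn":0}])

```text
t: 1.7
tool_pos: [0.3881, 0.3095, 0.2601]
eef_rot: [0.0, 0.707, 0.707, 0.0]
ft_force: [0.3, 0.1, 1.0]
finger_gap: 0.0852
grip_force: 0.0
```

Request:
move_arm(targets=[{"grip":1,"x":-0.032,"y":0.024,"z":-0.006,"turn":0},{"grip":1,"x":-0.032,"y":0.024,"z":-0.006,"turn":0},{"grip":1,"x":-0.032,"y":0.024,"z":-0.006,"turn":0},{"grip":1,"x":-0.032,"y":0.024,"z":-0.006,"turn":0},{"grip":1,"x":0,"y":0,"z":0,"turn":0},{"grip":1,"x":0,"y":0,"z":0,"turn":0}])

```text
t: 2.2
tool_pos: [0.4844, 0.1816, 0.2838]
eef_rot: [-0.0, 0.709, 0.706, 0.0]
ft_force: [-1.2, 1.0, -1.1]
finger_gap: 0.0851
grip_force: 0.0
```

```bash
python3 -c "
from h import *
info(); p,d,m=save('wrist','w2'); save('scene','s1')"
```

```text
t 2.2 pos [0.4844 0.1816 0.2838] yaw -0.26 tilt [ 0.  0. -1.] F [-1.2  1.  -1.1] gap 0.0851 grip 0.0
```

View pics/w2.png

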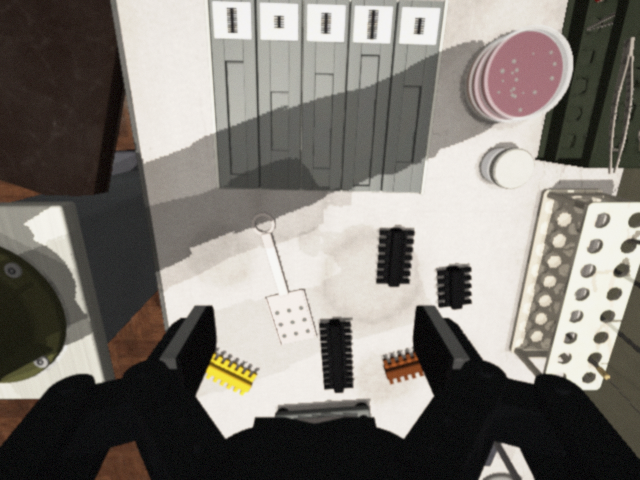

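```bash
python3 -c "
from h import *
a=cv2.imread('pics/w2.png')[0:200,200:450]; cv2.imwrite('pics/c3.png',cv2.resize(a,None,fx=3,fy=3,interpolation=3))
z=load('w2'); m=z
p=z['p'].astype(int).max(2)
for n,(x0,y0,x1,y1) in dict(A=(365,215,425,295),B=(430,255,485,315),C=(310,310,365,400)).items():
  k=(p[y0:y1,x0:x1]<45).astype(np.uint8)
  nl,lab,st,c=cv2.connectedComponentsWithStats(k); i=1+st[1:,4].argmax()
  v,u=np.where(lab==i)
  print(n,st[i],k.sum()); W=atz(m,np.c_[u+x0,v+y0],.018)[:,:2]
  r=cv2.minAreaRect((W*1000).astype(np.float32)); print(r)
print(atz(m,[(264,225)],.003), atz(m,[(291,290),(302,343),(316,335),(278,344)],.005))
"
```

```text
A [  12   13   36   58 1427] 1427
((590.9384765625, 93.73756408691406), (81.45903015136719, 42.471160888671875), 89.9814682006836)
B [  8  11  32  42 978] 978
((675.3285522460938, 49.266395568847656), (41.74466323852539, 63.6916618347168), 8.044943809509277)
C [  10    9   32   73 1634] 1634
((516.954833984375, -63.53044891357422), (41.42544174194336, 127.20340728759766), 4.060173988342285)
[[0.41746577 0.13425625 0.003     ]] [[ 0.45143181  0.038847    0.005     ]
 [ 0.46588883 -0.04943101  0.005     ]
 [ 0.48685885 -0.03547681  0.005     ]
 [ 0.42986952 -0.05117117  0.005     ]]
```

View pics/c3.png

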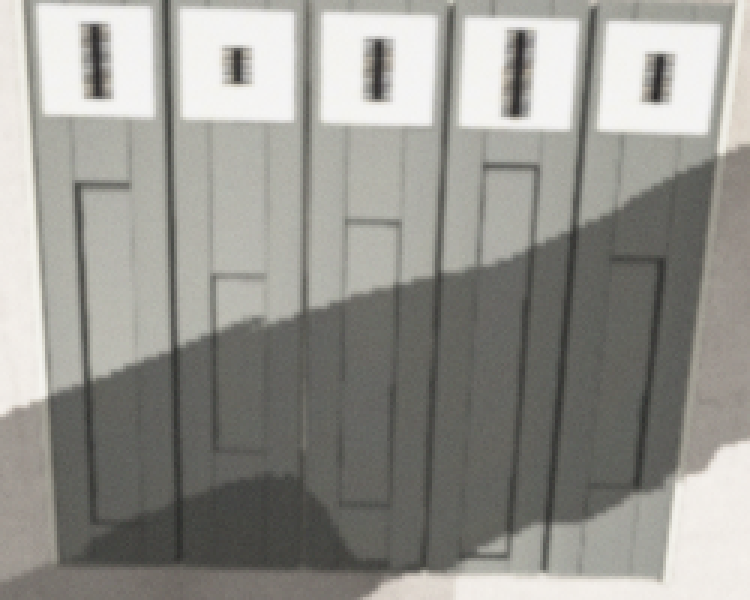

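```bash
cat >> h.py <<'E'
E
python3 -c "
from h import *
from scipy.optimize import least_squares
m=load('w2')
px={-100:[(76,184),(131,184),(140,522),(90,522),125],-50:[(211,275),(267,274),(266,452),(215,452),65],0:[(345,220),(400,222),(388,504),(340,504),105],100:[(612,258),(664,258),(640,487),(588,487),85]}
L=[];W=[]
for x,q in px.items():
  l=q[4]/2
  L+=[(x-10.25,l),(x+10.25,l),(x+10.25,-l),(x-10.25,-l)]
  W+=list(atz(m,[(200+a/3,b/3) for a,b in q[:4]],.022)[:,:2]*1000)
L=np.array(L,float);W=np.array(W)
def f(v):
  c,s=np.cos(v[2]),np.sin(v[2]); return (L@np.array([[c,s],[-s,c]])+v[:2]-W).ravel()
r=least_squares(f,[490,270,0]); print(r.x,np.abs(r.fun).max(),r.fun.reshape(-1,2).round(1).tolist())
c,s=np.cos(r.x[2]),np.sin(r.x[2])
for n,x in zip((120,60,100,140,80),(-100,-50,0,50,100)): print(n,(r.x[:2]+[c*x,s*x]).round(1))
"
```

```text
[ 4.94597168e+02  2.63411619e+02 -2.87548955e-02] 1.069417957829387 [[-0.6, 1.0], [-0.3, 0.5], [0.7, -1.1], [0.5, -0.5], [0.2, 0.6], [-0.4, -0.3], [-0.3, -0.1], [-0.5, 0.5], [0.2, 0.3], [0.3, 0.5], [0.4, -1.0], [-0.7, -0.5], [-0.2, 0.6], [0.8, 0.0], [-0.3, -0.5], [0.1, 0.0]]
120 [394.6 266.3]
60 [444.6 264.8]
100 [494.6 263.4]
140 [544.6 262. ]
80 [594.6 260.5]
```

```bash
python3 -c "
from h import *
m=load('s0')
c,s=np.cos(-.02875),np.sin(-.02875)
for n,x,l in ((120,-100,125),(60,-50,65),(80,100,85)):
  L=np.array([(x-10.25,l/2),(x+10.25,l/2),(x+10.25,-l/2),(x-10.25,-l/2)])
  W=(L@np.array([[c,s],[-s,c]])+[494.6,263.4])/1000
  u=proj(m,np.c_[W,np.full(4,.022)]); print(n,((u-[180,225])*5).round().tolist())
for n,q in dict(A=(591,93.7,80,90),B=(675.3,49.3,60,98),C=(517,-63.5,120,94)).items():
  a=np.radians(q[3]);d=np.array([np.cos(a),np.sin(a)])*q[2]/2
  W=[np.r_[(np.array(q[:2])+k*d)/1000,h] for h in (.022,0) for k in(1,-1)]
  print(n,((proj(m,W)-[180,225])*5).round().tolist(),((proj(m,W)-[325,240])*5.714).round().tolist())
d0=load('d0')
for f in('d0',):
  p=load(f)['p'].astype(int).max(2)
"

```

```text
120 [[144.0, 296.0], [162.0, 273.0], [346.0, 329.0], [329.0, 352.0]]
60 [[230.0, 254.0], [246.0, 232.0], [340.0, 259.0], [324.0, 282.0]]
80 [[331.0, 99.0], [345.0, 80.0], [462.0, 111.0], [448.0, 131.0]]
A [[575.0, 153.0], [694.0, 182.0], [577.0, 178.0], [694.0, 207.0]] [[-171.0, 89.0], [-36.0, 122.0], [-170.0, 118.0], [-36.0, 151.0]]
B [[699.0, 94.0], [790.0, 106.0], [699.0, 119.0], [789.0, 131.0]] [[-29.0, 21.0], [74.0, 36.0], [-29.0, 50.0], [73.0, 64.0]]
C [[739.0, 288.0], [935.0, 327.0], [739.0, 313.0], [933.0, 352.0]] [[16.0, 243.0], [240.0, 288.0], [16.0, 272.0], [238.0, 317.0]]
```

```bash
cat >> h.py <<'E'
from scipy.optimize import minimize
def comb(f,L,x,y,yaw,pad=25,thr=50,z0=0):
    "fit the comb outline (bar + teeth hull) in picture f; returns x,y mm, closing yaw deg, IoU"
    m=load(f); p=m['p'].astype(int).max(2)
    def hull(v):
        P=[]
        for l,w,a,b in ((L/2,8,0,22),(L/2-2,23,8.5,13.5)):
            P+=[(i*w,j*l,k+z0) for i in(-1,1) for j in(-1,1) for k in(a,b)]
        P=np.array(P,float); c,s=np.cos(np.radians(v[2])),np.sin(np.radians(v[2]))
        W=np.c_[P[:,0]*c-P[:,1]*s+v[0],P[:,0]*s+P[:,1]*c+v[1],P[:,2]]/1000
        return cv2.convexHull(proj(m,W).astype(np.float32)).reshape(-1,2)
    h=hull((x,y,yaw)); x0,y0=np.maximum(h.min(0)-pad,0).astype(int); x1,y1=(h.max(0)+pad).astype(int)
    k=(p[y0:y1,x0:x1]<thr).astype(np.uint8)
    n,lab,st,_=cv2.connectedComponentsWithStats(k)
    i=1+st[1:,4].argmax(); v,u=np.where(lab==i)
    H=cv2.convexHull(np.c_[u,v].astype(np.float32)).reshape(-1,2)
    def cost(v):
        h=(hull(v)-[x0,y0]).astype(np.float32); a,_=cv2.intersectConvexConvex(h,H)
        A,B=cv2.contourArea(h),cv2.contourArea(H); return 1-a/(A+B-a)
    b=min((minimize(cost,(x+dx,y+dy,yaw+da),method='Nelder-Mead',options=dict(initial_simplex=np.array([(x+dx,y+dy,yaw+da),(x+dx+8,y+dy,yaw+da),(x+dx,y+dy+8,yaw+da),(x+dx,y+dy,yaw+da+6)]),xatol=.05,fatol=1e-4)) for dx,dy,da in((0,0,0),(4,-4,3),(-4,4,-3))),key=lambda r:r.fun)
    print(f,L,b.x.round(1),'IoU %.3f'%(1-b.fun)); return b.x
E
python3 -c "
from h import *
for f in('w2','s0'):
  for a in((80,591,92,0),(60,675,47,8),(120,517,-66,4)): comb(f,*a,pad=12 if f=='s0' else 25)
go(.592,.090,.10,0)
"
```

```text
w2 80 [591.6  88.9   1.2] IoU 0.849
w2 60 [678.4  45.    0.8] IoU 0.791
w2 120 [516.2 -71.4   1.8] IoU 0.850
s0 80 [590.3  89.3  11.4] IoU 0.762
s0 60 [677.   45.8  17.1] IoU 0.686
s0 120 [516.7 -67.9   5.5] IoU 0.799
turn -0.0  xyz mm [-93.5 109.1 183.4] min rows 5.6
```

Request:
move_arm(targets=[{"grip":1,"x":-0.0155,"y":0.018,"z":0.0305,"turn":0},{"grip":1,"x":-0.0155,"y":0.018,"z":0.0305,"turn":0},{"grip":1,"x":-0.0155,"y":0.018,"z":0.0305,"turn":0},{"grip":1,"x":-0.0155,"y":0.018,"z":0.0305,"turn":0},{"grip":1,"x":-0.0155,"y":0.018,"z":0.0305,"turn":0},{"grip":1,"x":-0.0155,"y":0.018,"z":0.0305,"turn":0},{"grip":1,"x":0,"y":0,"z":0,"turn":0},{"grip":1,"x":0,"y":0,"z":0,"turn":0}])

```text
t: 2.97
tool_pos: [0.5891, 0.091, 0.0982]
eef_rot: [-0.002, 0.707, 0.707, -0.002]
ft_force: [0.4, 0.7, 0.8]
finger_gap: 0.0854
grip_force: 0.0
```

```bash
python3 -c "
from h import *
info(); save('wrist','w3'); comb('w3',80,591,89,1,pad=40)
comb('w3',80,591,89,1,pad=40,thr=70)
p=cv2.imread('pics/w3.png'); 
"
```

```text
t 3.0 pos [0.5891 0.091  0.0982] yaw 0.05 tilt [-0.005 -0.    -1.   ] F [0.4 0.7 0.8] gap 0.0854 grip 0.0
w3 80 [595.8  88.3  -0.8] IoU 0.929
w3 80 [595.2  88.7  -0.8] IoU 0.950
```

View pics/w3.png

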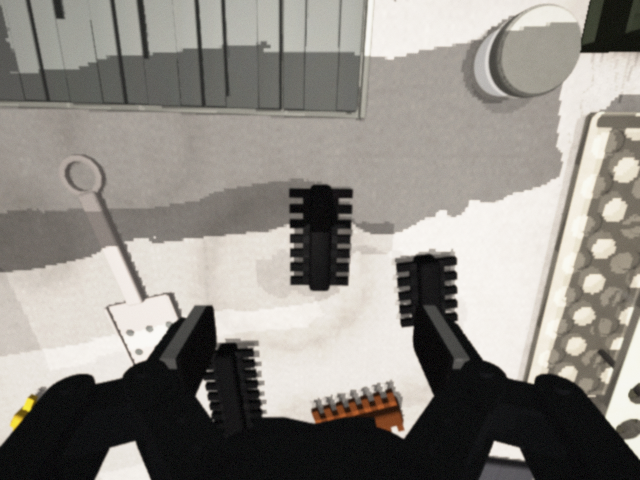

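Request:
move_arm(newtons=40, targets=[{"grip":1,"x":-0.0025,"y":0.005,"z":0.025,"turn":0.5},{"grip":0.6,"x":0,"y":0,"z":0.025,"turn":0},{"grip":0.5,"x":0,"y":0,"z":0.018,"turn":0},{"grip":0.4,"x":0,"y":0,"z":0.007,"turn":0},{"grip":0,"x":0,"y":0,"z":0,"turn":0},{"grip":0,"x":0,"y":0,"z":0,"turn":0},{"grip":0,"x":0,"y":0,"z":0,"turn":0},{"grip":0,"x":0,"y":0,"z":0,"turn":0}])

```text
t: 3.68
tool_pos: [0.5977, 0.0883, 0.0277]
eef_rot: [0.001, 0.71, 0.704, 0.001]
ft_force: [-0.0, -0.4, 0.4]
finger_gap: 0.0007
grip_force: 0.0
```

```bash
python3 -c "
from h import *
info(); a=pose()[0]; go(a[0],a[1],.10)"
```

```text
t 3.7 pos [0.5977 0.0883 0.0277] yaw -0.48 tilt [ 0.003  0.    -1.   ] F [-0.  -0.4  0.4] gap 0.0007 grip 0.0
turn -0.0  xyz mm [  0.    0.  -72.3] min rows 1.7
```

Request:
move_arm(targets=[{"grip":0.4,"x":0,"y":0,"z":-0.03,"turn":0},{"grip":1,"x":0,"y":0,"z":-0.03,"turn":0},{"grip":1,"x":0,"y":0,"z":0,"turn":0},{"grip":1,"x":0,"y":0,"z":0,"turn":0},{"grip":1,"x":0,"y":0,"z":0,"turn":0}])

```text
t: 4.1
tool_pos: [0.5968, 0.0877, 0.0866]
eef_rot: [0.0, 0.71, 0.704, 0.001]
ft_force: [-0.2, 0.5, -0.8]
finger_gap: 0.0611
grip_force: 0.0
```

```bash
python3 -c "
from h import *
info(); save('wrist','w4');info(); grab_frame('wrist'); info(); comb('w4',80,591,89,1,pad=40,thr=70)
m=load('w4'); a=pose()[0]; print(proj(m,[a,a+[0,0,-.008]]))
i=cv2.imread('pics/w4.png'); cv2.imwrite('pics/c4.png',i[150:480,170:460])
"
```

```text
t 4.1 pos [0.5968 0.0877 0.0866] yaw -0.52 tilt [ 0.002  0.    -1.   ] F [-0.2  0.5 -0.8] gap 0.0611 grip 0.0
t 4.2 pos [0.5961 0.0876 0.0857] yaw -0.52 tilt [-0. -0. -1.] F [-0.4 -0.1  0. ] gap 0.0683 grip 0.0
t 4.2 pos [0.5957 0.0876 0.0851] yaw -0.51 tilt [-0.001 -0.    -1.   ] F [ 0.1  0.3 -0.7] gap 0.0752 grip 0.0
w4 80 [ 5.927e+02  8.850e+01 -3.000e-01] IoU 0.933
[[310.65319692 288.36556418]
 [310.80727269 281.62599752]]
```

View pics/c4.png

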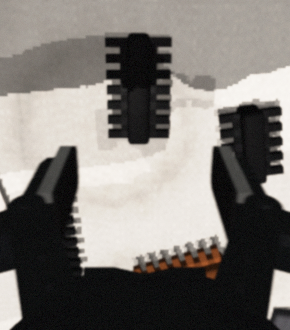

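Request:
move_arm(newtons=40, targets=[{"grip":0.4,"x":0.001,"y":-0.003,"z":0,"turn":0},{"grip":0.4,"x":0,"y":0,"z":0.02,"turn":0},{"grip":0.4,"x":0,"y":0,"z":0.02,"turn":0},{"grip":0.4,"x":0,"y":0,"z":0.02,"turn":0},{"grip":0.4,"x":0,"y":0,"z":0.005,"turn":0},{"grip":0.4,"x":0,"y":0,"z":0,"turn":0},{"grip":0.4,"x":0,"y":0,"z":0,"turn":0}])

```text
t: 4.78
tool_pos: [0.593, 0.0887, 0.0207]
eef_rot: [-0.0, 0.71, 0.704, -0.0]
ft_force: [-0.4, -0.1, 1.3]
finger_gap: 0.0337
grip_force: 0.0
```

Request:
move_arm(targets=[{"grip":0,"x":0,"y":0,"z":0,"turn":0},{"grip":0,"x":0,"y":0,"z":0,"turn":0},{"grip":0,"x":0,"y":0,"z":0,"turn":0},{"grip":0,"x":0,"y":0,"z":0,"turn":0},{"grip":0,"x":0,"y":0,"z":0,"turn":0}])

```text
t: 5.2
tool_pos: [0.5938, 0.0888, 0.0214]
eef_rot: [0.0, 0.71, 0.704, 0.0]
ft_force: [0.3, -0.2, -0.6]
finger_gap: -0.0002
grip_force: 0.0
```

```bash
python3 -c "
from h import *
import cell; print(cell.nose_length, type(cell.nose_length))
info(); p,d,m=save('wrist','w5')
a=pose()[0]; print(proj(m,[a,a+[0,0,-.008]]))
print(atz(m,[(300,200),(320,200)],.022))
i=cv2.imread('pics/w5.png'); cv2.imwrite('pics/c5.png',i[100:480,170:460])
for r in range(160,300,10): print(r,p[r,290:340:4].max(1),d[r,290:340:8].round(3))
"
```

```text
0.008 <class 'float'>
t 5.2 pos [0.5938 0.0888 0.0214] yaw -0.51 tilt [ 0.001  0.    -1.   ] F [ 0.3 -0.2 -0.6] gap -0.0002 grip 0.0
[[311.38525423 288.69244737]
 [311.49883457 281.92168478]]
[[0.58870423 0.13594654 0.022     ]
 [0.59819293 0.13586892 0.022     ]]
160 [168 169 159 167 164 163 169 174 174 175 175 184 173] [0.181 0.18  0.18  0.18  0.18  0.18  0.18 ]
170 [168 167 163 166 167 169 169 169 173 173 171 176 164] [0.182 0.182 0.181 0.181 0.181 0.182 0.181]
180 [166 164 171 167 168 169 168 170 170 169 170 163 167] [0.183 0.185 0.184 0.183 0.183 0.183 0.183]
190 [168 167 168 165 163 162 168 169 172 176 170 171 168] [0.185 0.185 0.186 0.185 0.186 0.185 0.186]
200 [146 144 144 141 146 145 152 163 163 170 165 167 162] [0.187 0.187 0.187 0.187 0.188 0.188 0.187]
210 [105  99  64  13  10   9  12  15  10  31 108 108 108] [0.188 0.182 0.173 0.174 0.173 0.189 0.19 ]
220 [10 12 10 18 15  9 15 16  4 18 13 15 13] [0.176 0.169 0.168 0.167 0.167 0.176 0.177]
230 [15 16  8  9  7 13 15 14 15 13 11  5 77] [0.178 0.17  0.168 0.168 0.168 0.178 0.193]
240 [12 17 10 12 12 15 10 10 12 14 15 16  7] [0.18  0.173 0.172 0.171 0.171 0.18  0.179]
250 [12 17 12 16  9  8 12 14 10  8 14 12 89] [0.182 0.173 0.172 0.173 0.174 0.182 0.196]
260 [13 10 12 13 14 14 11 18 16 15 16 12 13] [0.184 0.176 0.173 0.174 0.174 0.184 0.183]
270 [  9  12  14  14  14  16  10  16  14  14  12  18 105] [0.186 0.176 0.175 0.177 0.175 0.185 0.2  ]
280 [15 21 15 15 14 11 15  3 13 10 13 14 13] [0.186 0.179 0.177 0.178 0.178 0.187 0.188]
290 [27 24 15 53 49 44 15 36 50 52 23 16 98] [0.189 0.183 0.154 0.154 0.154 0.189 0.205]
```

View pics/c5.png

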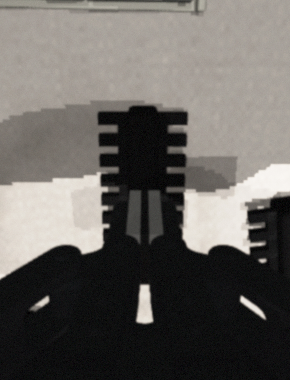

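```bash
python3 -c "
from h import *
m=load('w5'); d=m['d']
for uv in [(300,170),(200,200),(314,230),(314,260),(306,292),(318,292),(306,300),(318,310),(306,330),(314,395)]: print(uv,bydepth(m,[uv],d).round(4),d[uv[1],uv[0]])
# finger outline columns at rows
p=m['p'].max(2)
print([(r,d[r,304:324:2].round(3)) for r in (284,288,292,296)])
"
```

```text
(300, 170) [[5.881e-01 1.472e-01 3.000e-04]] 0.18108138
(200, 200) [[5.339e-01 1.316e-01 3.000e-04]] 0.18617143
(314, 230) [[0.5952 0.1211 0.0225]] 0.16834994
(314, 260) [[0.5951 0.1053 0.0222]] 0.17363551
(306, 292) [[0.5915 0.0998 0.0461]] 0.15277249
(318, 292) [[0.5968 0.1007 0.0479]] 0.15078363
(306, 300) [[0.5917 0.0998 0.0532]] 0.14609776
(318, 310) [[0.5967 0.0998 0.0615]] 0.13819613
(306, 330) [[0.5922 0.0994 0.0748]] 0.12569217
(314, 395) [[5.942e-01 4.000e-04 4.000e-04]] 0.2278329
[(284, array([0.179, 0.178, 0.178, 0.179, 0.179, 0.178, 0.178, 0.177, 0.178,
       0.179], dtype=float32)), (288, array([0.179, 0.18 , 0.179, 0.18 , 0.178, 0.178, 0.179, 0.179, 0.18 ,
       0.179], dtype=float32)), (292, array([0.152, 0.153, 0.152, 0.151, 0.152, 0.153, 0.153, 0.151, 0.151,
       0.153], dtype=float32)), (296, array([0.148, 0.149, 0.15 , 0.149, 0.149, 0.149, 0.148, 0.148, 0.149,
       0.149], dtype=float32))]
```

Request:
move_arm(targets=[{"grip":0.4,"x":0,"y":0,"z":-0.005,"turn":0},{"grip":0.4,"x":0,"y":0,"z":0,"turn":0},{"grip":0.4,"x":0,"y":0,"z":0,"turn":0},{"grip":0.4,"x":0,"y":0,"z":0,"turn":0},{"grip":0.4,"x":0,"y":0,"z":0.01,"turn":0},{"grip":0.4,"x":0,"y":0,"z":0.008,"turn":0},{"grip":0.4,"x":0,"y":0,"z":0,"turn":0},{"grip":0.4,"x":0,"y":0,"z":0,"turn":0}])

```text
t: 5.92
tool_pos: [0.5921, 0.0885, 0.0064]
eef_rot: [-0.001, 0.71, 0.704, -0.001]
ft_force: [-0.6, 0.4, 0.1]
finger_gap: 0.0342
grip_force: 0.0
```

```bash
python3 -c "
from h import *
info(); p,d,m=save('wrist','w6')
W=bydepth(m,[(u,v) for v in range(200,400) for u in range(230,400)],d)
a=pose()[0]
k=(W[:,2]>.03)&(W[:,2]<.12)&(abs(W[:,1]-a[1])<.02)
z=np.sort(W[k][:,2]);print(k.sum(),z[:5],z[len(z)//100])
q=W[k];q=q[q[:,2]<z[0]+.004];print(q[:,0].min(),q[:,0].max(),q[:,1].min(),q[:,1].max())
"
```

```text
t 5.9 pos [0.5921 0.0885 0.0064] yaw -0.51 tilt [-0.003 -0.    -1.   ] F [-0.6  0.4  0.1] gap 0.0342 grip 0.0
8230 [0.03007484 0.03008434 0.03012593 0.03017616 0.03031231] 0.03219784766338786
0.5655490742889505 0.6228120514046432 0.07717543822628821 0.10081937872196768
```

Request:
move_arm(newtons=40, targets=[{"grip":0.4,"x":0,"y":0,"z":0.008,"turn":0},{"grip":0.4,"x":0,"y":0,"z":0.008,"turn":0},{"grip":0.4,"x":0,"y":0,"z":0,"turn":0},{"grip":0,"x":0,"y":0,"z":0,"turn":0},{"grip":0,"x":0,"y":0,"z":0,"turn":0},{"grip":0,"x":0,"y":0,"z":0,"turn":0},{"grip":0,"x":0,"y":0,"z":0,"turn":0}])

```text
t: 6.55
tool_pos: [0.5933, 0.0892, -0.0056]
eef_rot: [-0.0, 0.71, 0.704, 0.001]
ft_force: [-9.2, -0.5, 27.5]
finger_gap: 0.0144
grip_force: 47.8
```

Request:
move_arm(targets=[{"grip":0,"x":0,"y":0,"z":-0.02,"turn":0},{"grip":0,"x":0,"y":0,"z":-0.03,"turn":0},{"grip":0,"x":0,"y":0,"z":-0.02,"turn":1.1},{"grip":0,"x":0.03,"y":0,"z":0,"turn":0},{"grip":0,"x":0.035,"y":0,"z":0,"turn":0},{"grip":0,"x":0.035,"y":0,"z":0,"turn":0},{"grip":0,"x":0,"y":0,"z":0,"turn":0},{"grip":0,"x":0,"y":0,"z":0,"turn":0}])

```text
t: 7.22
tool_pos: [0.5958, 0.1903, 0.061]
eef_rot: [-0.0, 0.716, 0.698, -0.0]
ft_force: [0.4, -1.1, -0.3]
finger_gap: 0.0145
grip_force: 41.1
```

```bash
python3 -c "
from h import *
info(); go(.5946,.2605,.06,-1.65); save('wrist','w7')
i=cv2.imread('pics/w7.png'); cv2.imwrite('pics/c7.png',i)
"
```

```text
t 7.2 pos [0.5958 0.1903 0.061 ] yaw -1.44 tilt [-0. -0. -1.] F [ 0.4 -1.1 -0.3] gap 0.0145 grip 41.1
turn 0.2  xyz mm [70.2 -3.2  1. ] min rows 1.7
```

View pics/c7.png

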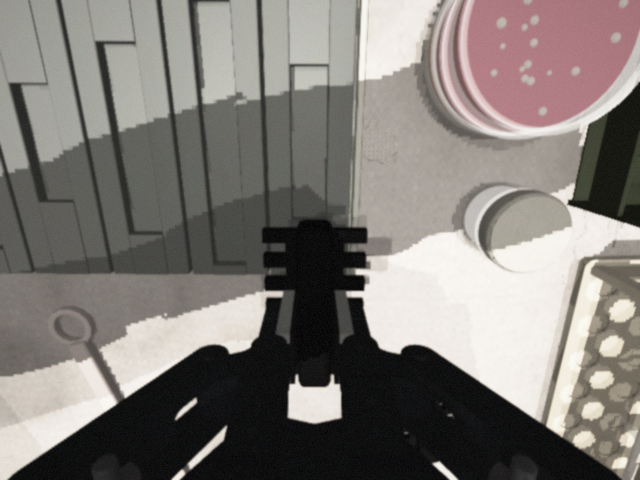

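```bash
python3 -c "
from h import *
m=load('w7')
print('slot end',atz(m,[(291,66),(327,66),(309,66)],.022)[:,:2].round(4),'pred (.5958,.303)')
print('bar +y end top',atz(m,[(300,222),(332,222),(316,222)],.0886)[:,:2].round(4), bydepth(m,[(316,226)],m['d']), 'pred y .1903+.04')
p,d=m['p'].max(2),m['d']
print(p[212:232,316], d[212:240:3,316].round(3))
"
```

```text
slot end [[0.5877 0.2992]
 [0.6066 0.2987]
 [0.5971 0.2989]] pred (.5958,.303)
bar +y end top [[0.5925 0.2331]
 [0.6054 0.2328]
 [0.599  0.2329]] [[0.59890945 0.2291238  0.08148853]] pred y .1903+.04
[76 73 69 61 58 52 50 29 17 17 12 11 14  5  5 11  5 12  9 12] [0.216 0.217 0.211 0.157 0.15  0.148 0.144 0.142 0.143 0.142]
```

```bash
python3 -c "
from h import *
m=load('w7');d=m['d']
print(bydepth(m,[(316,v) for v in range(222,300,8)]+[(316,370),(316,380)],d).round(4))
print('holder top',bydepth(m,[(260,110),(260,180),(340,110),(340,150),(150,120)],d).round(4),'slot floor',bydepth(m,[(309,100),(309,150)],d).round(4), 'table',bydepth(m,[(420,230),(250,290)],d).round(4))
print(d[375:392,316].round(3),d[214:226,316].round(3), d[60:72,309].round(4))
"
```

```text
[[0.5989 0.2287 0.0739]
 [0.5989 0.2284 0.085 ]
 [0.5988 0.2262 0.0889]
 [0.5987 0.2226 0.0885]
 [0.5986 0.2191 0.0886]
 [0.5986 0.2153 0.0882]
 [0.5985 0.2117 0.0884]
 [0.5984 0.2082 0.0887]
 [0.5983 0.2043 0.0885]
 [0.5982 0.2006 0.0888]
 [0.5972 0.1603 0.0883]
 [0.5971 0.1545 0.0883]]
holder top [[0.5697 0.278  0.0218]
 [0.5669 0.2399 0.0221]
 [0.6133 0.2768 0.0223]
 [0.6134 0.2556 0.0211]
 [0.5088 0.2744 0.0219]] slot floor [[0.5965 0.2827 0.0151]
 [0.5956 0.2554 0.0128]] table [[ 0.6689  0.1998 -0.0008]
 [ 0.5498  0.1573 -0.0013]]
[0.164 0.165 0.165 0.165 0.165 0.165 0.165 0.165 0.167 0.167 0.165 0.166
 0.276 0.276 0.277 0.277 0.276] [0.216 0.217 0.215 0.213 0.211 0.158 0.157 0.157 0.155 0.153 0.15  0.15 ] [0.1808 0.181  0.1815 0.1828 0.1862 0.1888 0.1887 0.1901 0.1894 0.1893
 0.1889 0.1891]
```

Request:
move_arm(targets=[{"grip":0,"x":0.034,"y":-0.001,"z":0,"turn":0.1},{"grip":0,"x":0.034,"y":-0.001,"z":0.01,"turn":0.1},{"grip":0,"x":0,"y":0,"z":0.02,"turn":0},{"grip":0,"x":0,"y":0,"z":0,"turn":0},{"grip":0,"x":0,"y":0,"z":0,"turn":0},{"grip":0,"x":0,"y":0,"z":0,"turn":0}])

```text
t: 7.77
tool_pos: [0.596, 0.255, 0.0319]
eef_rot: [0.0, 0.719, 0.695, -0.001]
ft_force: [0.1, -0.2, -0.6]
finger_gap: 0.0145
grip_force: 41.1
```

```bash
python3 -c "
from h import *
info(); p,d,m=save('wrist','w8'); info(); go(.594,.258,.010,-1.65)
# slot far end edge: depth profile along column through the slot, ahead of comb
R=m['R'];
for y in np.arange(.28,.315,.0025):
  u=proj(m,[[.5955,y,.022]])[0]; print(u.round(),bydepth(m,[u],d).round(4)[0],p[int(u[1]),int(u[0])].max())
"
```

```text
t 7.8 pos [0.596  0.255  0.0319] yaw -1.91 tilt [-0.001 -0.001 -1.   ] F [ 0.1 -0.2 -0.6] gap 0.0145 grip 41.1
t 7.8 pos [0.5966 0.2552 0.0325] yaw -1.92 tilt [ 0. -0. -1.] F [-0.3  0.6 -0.6] gap 0.0148 grip 41.1
turn -0.3  xyz mm [ 2.7 -2.7 22.5] min rows 0.5
[308. 237.] [0.5967 0.2929 0.0605] 14
[308. 233.] [0.5966 0.2943 0.0588] 19
[307. 228.] [0.5965 0.2953 0.0558] 15
[307. 224.] [0.5963 0.2951 0.0481] 4
[307. 219.] [0.5961 0.2955 0.0418] 41
[307. 214.] [0.5953 0.2904 0.0141] 67
[307. 210.] [0.5953 0.2931 0.0142] 67
[307. 205.] [0.5953 0.2956 0.0139] 64
[306. 200.] [0.5953 0.2983 0.0141] 65
[306. 195.] [0.5955 0.3024 0.0217] 88
[306. 190.] [0.5955 0.305  0.022 ] 93
[306. 185.] [0.5955 0.3078 0.0235] 92
[306. 180.] [0.5955 0.3101 0.0225] 92
[305. 175.] [0.5955 0.3125 0.0221] 95
```

```bash
cat >> h.py <<'E'
def slotx(f,y,x0,zt=.022,zc=.018,w=.03):
    m=load(f); xs=np.arange(x0-w,x0+w,.0005)
    W=bydepth(m,proj(m,[[x,y,.016] for x in xs]),m['d']); k=W[:,2]<zc
    print('slot floor x',W[k,0].min().round(4),W[k,0].max().round(4), 'n',k.sum(), 'y',W[k,1].mean().round(4))
E
python3 -c "
from h import *
slotx('w8',.297,.595);slotx('w7',.285,.595);slotx('w7',.27,.595)"
```

```text
slot floor x 0.5718 0.6253 n 49 y 0.2965
slot floor x 0.571 0.6254 n 51 y 0.2852
slot floor x 0.5706 0.6252 n 52 y 0.27
```

```bash
python3 -c "
from h import *
slotx('w8',.297,.595,w=.017);slotx('w7',.285,.595,w=.017);slotx('w7',.27,.595,w=.017)"
```

```text
slot floor x 0.5879 0.6081 n 41 y 0.2966
slot floor x 0.5868 0.6071 n 41 y 0.2851
slot floor x 0.5861 0.6065 n 42 y 0.27
```

Request:
move_arm(targets=[{"grip":0,"x":0.0035,"y":0.001,"z":0,"turn":-0.2},{"grip":0,"x":0,"y":0,"z":0.008,"turn":0},{"grip":0,"x":0,"y":0,"z":0.008,"turn":0},{"grip":0,"x":0,"y":0,"z":0.004,"turn":0},{"grip":0,"x":0,"y":0,"z":0,"turn":0},{"grip":0,"x":0,"y":0,"z":0,"turn":0}])

```text
t: 8.32
tool_pos: [0.5984, 0.2603, 0.016]
eef_rot: [0.001, 0.717, 0.697, 0.002]
ft_force: [-9.2, -4.5, 31.1]
finger_gap: 0.0146
grip_force: 60.8
```

Request:
move_arm(targets=[{"grip":0,"x":0,"y":0,"z":-0.01,"turn":0},{"grip":0,"x":0,"y":0,"z":0,"turn":0},{"grip":0,"x":0,"y":0,"z":0,"turn":0},{"grip":0,"x":0,"y":0,"z":0,"turn":0},{"grip":0,"x":0,"y":0,"z":0,"turn":0}])

```text
t: 8.73
tool_pos: [0.5965, 0.2598, 0.0205]
eef_rot: [-0.0, 0.717, 0.697, -0.001]
ft_force: [0.2, -0.2, -0.7]
finger_gap: 0.0145
grip_force: 51.1
```

```bash
cat >> h.py <<'E'
def prof(f,x,ys,z):
    m=load(f); W=bydepth(m,proj(m,[[x,y,z] for y in ys]),m['d']); print(W.round(4).tolist())
E
python3 -c "
from h import *
info(); p,d,m=save('wrist','w9'); info()
W=bydepth(m,[(u,v) for v in range(120,480,1) for u in range(220,420)],d); T=pose()[0]
# bar top points
k=(abs(W[:,2]-(T[2]+.0276))<.002)&(abs(W[:,0]-T[0])<.012)&(abs(W[:,1]-T[1])<.06)
B=W[k]; print('bar top',k.sum(),B.min(0),B.max(0))
for y in (.28,.285,.29):
  b=B[abs(B[:,1]-y)<.001]; print('bar x at',y,b[:,0].min(),b[:,0].max())
k=(W[:,2]<.018)&(W[:,2]>.009)&(abs(W[:,0]-.597)<.016)&(W[:,1]>.25)
S=W[k]; print('floor',k.sum(),S.min(0),S.max(0), np.median(S,0))
for y in (.297,.299):
  b=S[abs(S[:,1]-y)<.0007]; print(y,len(b),b[:,0].min() if len(b) else 0,b[:,0].max() if len(b) else 0)
"
```

```text
t 8.7 pos [0.5965 0.2598 0.0205] yaw -1.61 tilt [-0.002 -0.001 -1.   ] F [ 0.2 -0.2 -0.7] gap 0.0145 grip 51.1
t 8.8 pos [0.5966 0.2599 0.0206] yaw -1.61 tilt [-0.002 -0.001 -1.   ] F [-0.4  0.3 -1.1] gap 0.0142 grip 51.1
bar top 5216 [0.58464986 0.22040949 0.04623169] [0.60858658 0.30044842 0.05017949]
bar x at 0.28 0.5911966607101863 0.6062619938160252
bar x at 0.285 0.5914150731562052 0.606327380120085
bar x at 0.29 0.5920495074649879 0.6063864094892585
floor 421 [0.58669123 0.29192979 0.01201849] [0.60747834 0.30030459 0.01730003] [0.59495247 0.29750162 0.01398478]
0.297 110 0.5868657982248668 0.6073907400503502
0.299 113 0.5868884026046239 0.6074642742808415
```

Request:
move_arm(targets=[{"grip":0,"x":-0.001,"y":-0.0022,"z":0,"turn":0},{"grip":0,"x":0,"y":0,"z":0,"turn":0},{"grip":0,"x":0,"y":0,"z":0.006,"turn":0},{"grip":0,"x":0,"y":0,"z":0.004,"turn":0},{"grip":0,"x":0,"y":0,"z":0,"turn":0},{"grip":0,"x":0,"y":0,"z":0,"turn":0}])

```text
t: 9.28
tool_pos: [0.5945, 0.259, 0.0111]
eef_rot: [-0.0, 0.717, 0.697, -0.001]
ft_force: [0.4, -0.3, -0.7]
finger_gap: 0.015
grip_force: 51.1
```

Request:
move_arm(targets=[{"grip":0,"x":0,"y":0,"z":0.002,"turn":0},{"grip":0,"x":0,"y":0,"z":0,"turn":0},{"grip":0.4,"x":0,"y":0,"z":0,"turn":0},{"grip":0.4,"x":0,"y":0,"z":0,"turn":0},{"grip":0.4,"x":0,"y":0,"z":0,"turn":0},{"grip":0.4,"x":0,"y":0,"z":-0.02,"turn":0},{"grip":0.6,"x":0,"y":0,"z":-0.04,"turn":0},{"grip":1,"x":0,"y":0,"z":-0.03,"turn":0}])

```text
t: 9.95
tool_pos: [0.5946, 0.259, 0.1011]
eef_rot: [-0.0, 0.717, 0.697, -0.0]
ft_force: [1.7, 0.5, -0.2]
finger_gap: 0.0573
grip_force: 0.0
```

```bash
python3 -c "
from h import *
info(); go(.677,.0455,.1,3)"
```

```text
t 9.9 pos [0.5946 0.259  0.1011] yaw -1.61 tilt [-0.001 -0.    -1.   ] F [ 1.7  0.5 -0.2] gap 0.0573 grip 0.0
turn -4.6  xyz mm [-217.6   71.1    1.1] min rows 5.5
```

Request:
move_arm(targets=[{"grip":1,"x":0,"y":0,"z":0,"turn":-4.6},{"grip":1,"x":-0.036,"y":0.0118,"z":0,"turn":0},{"grip":1,"x":-0.036,"y":0.0118,"z":0,"turn":0},{"grip":1,"x":-0.036,"y":0.0118,"z":0,"turn":0},{"grip":1,"x":-0.036,"y":0.0118,"z":0,"turn":0},{"grip":1,"x":-0.036,"y":0.0118,"z":0,"turn":0},{"grip":1,"x":-0.036,"y":0.0118,"z":0,"turn":0},{"grip":0.45,"x":0,"y":0,"z":0,"turn":0}])

```text
t: 10.62
tool_pos: [0.6794, 0.0405, 0.1]
eef_rot: [0.002, 0.691, 0.723, -0.0]
ft_force: [-0.3, -0.2, 0.4]
finger_gap: 0.0752
grip_force: 0.0
```

Request:
move_arm(targets=[{"grip":0.4,"x":0,"y":0,"z":0,"turn":0},{"grip":0.4,"x":0,"y":0,"z":0,"turn":0},{"grip":0.4,"x":0,"y":0,"z":0,"turn":0}])

```text
t: 10.87
tool_pos: [0.6766, 0.0483, 0.0998]
eef_rot: [-0.0, 0.688, 0.726, 0.0]
ft_force: [-0.2, 0.2, 0.2]
finger_gap: 0.0389
grip_force: 0.0
```

```bash
cat >> h.py <<'E'
def bar(f,x,y,z,yaw,L,tol=.003):
    "centre, angle of the bar top (points near height z) from depth"
    m=load(f); p=proj(m,[[x,y,z]])[0]; vs,us=np.mgrid[max(0,int(p[1])-170):min(480,int(p[1])+170),max(0,int(p[0])-90):min(640,int(p[0])+90)]
    uv=np.c_[us.ravel(),vs.ravel()]; W=bydepth(m,uv,m['d'])
    k=(abs(W[:,2]-z)<tol)&(np.hypot(W[:,0]-x,W[:,1]-y)<L/2+.02)&(m['p'][uv[:,1],uv[:,0]].max(1)<60); W=W[k]
    r=cv2.minAreaRect((W[:,:2]*1000).astype(np.float32)); (w,h),a=r[1],r[2]
    if w>h: a-=90; w,h=h,w
    a=(a+90)%180-90
    print('bar',np.round(r[0],1),'size %.1f x %.1f yaw %.2f'%(w,h,a),'z',np.median(W[:,2]).round(4),len(W))
E
python3 -c "
from h import *
info(); save('wrist','w10'); info(); comb('w10',60,677,45.5,3,pad=40,thr=70); bar('w10',.677,.0455,.022,3,.06)"
```

```text
t 10.9 pos [0.6766 0.0483 0.0998] yaw 3.06 tilt [-0.  0. -1.] F [-0.2  0.2  0.2] gap 0.0389 grip 0.0
t 10.9 pos [0.6766 0.0486 0.0998] yaw 3.08 tilt [-0.  0. -1.] F [-0.3  0.5 -1.1] gap 0.0344 grip 0.0
w10 60 [680.2  43.    9. ] IoU 0.914
bar [680.4  45. ] size 15.9 x 58.7 yaw 8.35 z 0.0216 1556
```

Request:
move_arm(newtons=40, targets=[{"grip":0.4,"x":0,"y":0,"z":0.0,"turn":-5.3},{"grip":0.4,"x":-0.004,"y":0.003,"z":0.033,"turn":0},{"grip":0.4,"x":0,"y":0,"z":0.035,"turn":0},{"grip":0.4,"x":0,"y":0,"z":0.025,"turn":0},{"grip":0.4,"x":0,"y":0,"z":0.01,"turn":0},{"grip":0.4,"x":0,"y":0,"z":0,"turn":0},{"grip":0.4,"x":0,"y":0,"z":0,"turn":0},{"grip":0,"x":0,"y":0,"z":0,"turn":0}])

```text
t: 11.58
tool_pos: [0.6812, 0.0446, -0.0022]
eef_rot: [0.0, 0.654, 0.757, 0.001]
ft_force: [-0.3, -0.3, 0.4]
finger_gap: 0.0233
grip_force: 0.0
```

Request:
move_arm(targets=[{"grip":0,"x":0,"y":0,"z":0,"turn":0},{"grip":0,"x":0,"y":0,"z":0,"turn":0},{"grip":0,"x":0,"y":0,"z":0,"turn":0},{"grip":0,"x":0,"y":0,"z":0,"turn":0}])

```text
t: 11.92
tool_pos: [0.6813, 0.0444, -0.002]
eef_rot: [0.0, 0.654, 0.756, 0.001]
ft_force: [-1.0, 2.5, 6.4]
finger_gap: 0.0143
grip_force: 40.1
```

Request:
move_arm(targets=[{"grip":0,"x":0,"y":0,"z":-0.02,"turn":0},{"grip":0,"x":0,"y":0,"z":-0.025,"turn":0},{"grip":0,"x":0,"y":0,"z":-0.02,"turn":5},{"grip":0,"x":0,"y":0,"z":0,"turn":4.9},{"grip":0,"x":0,"y":0,"z":0,"turn":0}])

```text
t: 12.33
tool_pos: [0.682, 0.0435, 0.0636]
eef_rot: [0.001, 0.718, 0.696, 0.001]
ft_force: [-0.8, 0.1, -0.3]
finger_gap: 0.0141
grip_force: 39.3
```

```bash
python3 -c "
from h import *
info(); go(.4446,.2633,.06,-1.65)"
```

```text
t 12.3 pos [0.682  0.0435 0.0636] yaw -1.74 tilt [ 0.003 -0.    -1.   ] F [-0.8  0.1 -0.3] gap 0.0141 grip 39.3
turn -0.1  xyz mm [ 212.9 -243.6    3.6] min rows 7.8
```

Request:
move_arm(targets=[{"grip":0,"x":0.0236,"y":-0.027,"z":0,"turn":0},{"grip":0,"x":0.0236,"y":-0.027,"z":0,"turn":0},{"grip":0,"x":0.0236,"y":-0.027,"z":0,"turn":0},{"grip":0,"x":0.0236,"y":-0.027,"z":0,"turn":0},{"grip":0,"x":0.0236,"y":-0.027,"z":0,"turn":0},{"grip":0,"x":0.0236,"y":-0.027,"z":0,"turn":0},{"grip":0,"x":0.0236,"y":-0.027,"z":0,"turn":0},{"grip":0,"x":0.0236,"y":-0.027,"z":0,"turn":0}])

```text
t: 13.0
tool_pos: [0.4679, 0.2388, 0.0609]
eef_rot: [-0.0, 0.716, 0.698, -0.001]
ft_force: [-0.2, 0.5, -0.4]
finger_gap: 0.0146
grip_force: 39.3
```

Request:
move_arm(targets=[{"grip":0,"x":0.0236,"y":-0.027,"z":0.01,"turn":0},{"grip":0,"x":0,"y":0,"z":0.015,"turn":0},{"grip":0,"x":0,"y":0,"z":0,"turn":0},{"grip":0,"x":0,"y":0,"z":0,"turn":0},{"grip":0,"x":0,"y":0,"z":0,"turn":0},{"grip":0,"x":0,"y":0,"z":0,"turn":0}])

```text
t: 13.5
tool_pos: [0.4448, 0.2624, 0.0373]
eef_rot: [0.0, 0.717, 0.697, 0.0]
ft_force: [-0.4, 0.1, -0.9]
finger_gap: 0.0144
grip_force: 39.3
```

```bash
cat >> h.py <<'E'
def fit(f,dz,L,sx,sy):
    "held bar and slot seen ahead of it (+y), both by depth in one picture"
    m=load(f); T=pose()[0]; bar(f,T[0],T[1],T[2]+.022-dz,0,L/1000)
    us,vs=np.meshgrid(np.arange(150,480),np.arange(60,400)); W=bydepth(m,np.c_[us.ravel(),vs.ravel()],m['d'])
    k=(W[:,2]<.0175)&(W[:,2]>.009)&(abs(W[:,0]-sx)<.016)&(abs(W[:,1]-sy)<L/2000+.012)
    S=W[k]; 
    if not len(S): print('no floor'); return
    y1=S[:,1].max(); b=S[abs(S[:,1]-y1+.003)<.0015]; print('floor n',len(S),'ymax %.4f'%y1,'x %.4f..%.4f mid %.4f at y %.4f'%(b[:,0].min(),b[:,0].max(),(b[:,0].min()+b[:,0].max())/2,y1-.003), 'end edge y %.4f'%(y1+.008*(T[1]+.081-y1)/(T[2]+.16)))
E
python3 -c "
from h import *
info(); save('wrist','w11'); info(); fit('w11',-.002,60,.4446,.2633)"
```

```text
t 13.5 pos [0.4448 0.2624 0.0373] yaw -1.67 tilt [ 0.001  0.    -1.   ] F [-0.4  0.1 -0.9] gap 0.0144 grip 39.3
t 13.6 pos [0.4449 0.2624 0.0374] yaw -1.68 tilt [ 0.001  0.    -1.   ] F [ 0.6 -0.1 -0.5] gap 0.0144 grip 39.3
bar [444.3 263.5] size 35.5 x 59.4 yaw -19.75 z 0.0617 3924
floor n 807 ymax 0.2944 x 0.4369..0.4571 mid 0.4470 at y 0.2914 end edge y 0.2964
```

```bash
cat >> h.py <<'E'
def barend(f,z,L):
    m=load(f); T=pose()[0]
    us,vs=np.meshgrid(np.arange(200,430),np.arange(60,400)); W=bydepth(m,np.c_[us.ravel(),vs.ravel()],m['d'])
    B=W[(abs(W[:,2]-z)<.0025)&(abs(W[:,0]-T[0])<.012)&(abs(W[:,1]-T[1])<L/2000+.01)]
    e=B[:,1].max()
    for s in (.005,.01,.014):
        b=B[abs(B[:,1]-e+s)<.001]; print('bar at y %.4f x %.4f..%.4f mid %.4f'%(e-s,b[:,0].min(),b[:,0].max(),(b[:,0].min()+b[:,0].max())/2))
    print('end y %.4f'%e,'other %.4f'%B[:,1].min())
E
python3 -c "
from h import *
barend('w11',.0617,60)"
```

```text
bar at y 0.2878 x 0.4395..0.4548 mid 0.4471
bar at y 0.2828 x 0.4393..0.4547 mid 0.4470
bar at y 0.2788 x 0.4391..0.4542 mid 0.4467
end y 0.2928 other 0.2322
```

Request:
move_arm(targets=[{"grip":0,"x":0.0012,"y":-0.0003,"z":0,"turn":0},{"grip":0,"x":0,"y":0,"z":0.01,"turn":0},{"grip":0,"x":0,"y":0,"z":0.009,"turn":0},{"grip":0,"x":0,"y":0,"z":0.004,"turn":0},{"grip":0,"x":0,"y":0,"z":0,"turn":0},{"grip":0,"x":0,"y":0,"z":0,"turn":0}])

```text
t: 14.05
tool_pos: [0.4441, 0.2639, 0.0133]
eef_rot: [0.001, 0.717, 0.697, 0.0]
ft_force: [3.0, -0.6, -3.7]
finger_gap: 0.0143
grip_force: 38.7
```

In the slot. Release, and go on to comb 120.

Request:
move_arm(targets=[{"grip":0,"x":0,"y":0,"z":0.001,"turn":0},{"grip":0.4,"x":0,"y":0,"z":0,"turn":0},{"grip":0.4,"x":0,"y":0,"z":0,"turn":0},{"grip":0.4,"x":0,"y":0,"z":0,"turn":0},{"grip":0.4,"x":0,"y":0,"z":-0.02,"turn":0},{"grip":0.4,"x":0,"y":0,"z":-0.035,"turn":0},{"grip":0.4,"x":0,"y":0,"z":-0.035,"turn":0},{"grip":0.4,"x":0,"y":0,"z":0,"turn":-5.5}])

```text
t: 14.72
tool_pos: [0.4463, 0.2662, 0.1088]
eef_rot: [0.001, 0.682, 0.731, 0.004]
ft_force: [1.8, 0.9, 1.4]
finger_gap: 0.0342
grip_force: 0.0
```

```bash
python3 -c "
from h import *
info(); go(.516,-.069,.10,3.9)"
```

```text
t 14.7 pos [0.4463 0.2662 0.1088] yaw 3.94 tilt [ 0.007  0.005 -1.   ] F [1.8 0.9 1.4] gap 0.0342 grip 0.0
turn 0.0  xyz mm [-339.2   46.7    8.8] min rows 8.2
```

Request:
move_arm(targets=[{"grip":0.4,"x":-0.0375,"y":0.005,"z":0,"turn":0},{"grip":0.4,"x":-0.0375,"y":0.005,"z":0,"turn":0},{"grip":0.4,"x":-0.0375,"y":0.005,"z":0,"turn":0},{"grip":0.4,"x":-0.0375,"y":0.005,"z":0,"turn":0},{"grip":0.4,"x":-0.0375,"y":0.005,"z":0,"turn":0},{"grip":0.4,"x":-0.0375,"y":0.005,"z":0,"turn":0},{"grip":0.4,"x":-0.0375,"y":0.005,"z":0,"turn":0},{"grip":0.4,"x":-0.0375,"y":0.005,"z":0,"turn":0}])

```text
t: 15.38
tool_pos: [0.5031, -0.0341, 0.1027]
eef_rot: [-0.0, 0.683, 0.731, 0.0]
ft_force: [1.3, 0.2, -1.0]
finger_gap: 0.0339
grip_force: 0.0
```

Request:
move_arm(targets=[{"grip":0.4,"x":-0.0375,"y":0.005,"z":0,"turn":0},{"grip":0.4,"x":0,"y":0,"z":0,"turn":0},{"grip":0.4,"x":0,"y":0,"z":0,"turn":0},{"grip":0.4,"x":0,"y":0,"z":0,"turn":0},{"grip":0.4,"x":0,"y":0,"z":0,"turn":0},{"grip":0.4,"x":0,"y":0,"z":0,"turn":0}])

```text
t: 15.88
tool_pos: [0.5107, -0.0682, 0.1027]
eef_rot: [-0.0, 0.682, 0.731, -0.0]
ft_force: [-0.2, 0.1, -1.4]
finger_gap: 0.0341
grip_force: 0.0
```

```bash
python3 -c "
from h import *
info(); save('wrist','w12'); info(); comb('w12',120,516,-69,3,pad=40,thr=70); bar('w12',.516,-.069,.022,3,.12)"
```

```text
t 15.9 pos [ 0.5107 -0.0682  0.1027] yaw 4.01 tilt [-0.001  0.    -1.   ] F [-0.2  0.1 -1.4] gap 0.0341 grip 0.0
t 15.9 pos [ 0.5108 -0.0683  0.1027] yaw 4.01 tilt [-0.  0. -1.] F [-0.2 -0.4  0.3] gap 0.0342 grip 0.0
w12 120 [518.8 -71.1   3.9] IoU 0.945
bar [518.4 -68.8] size 15.5 x 117.4 yaw 3.94 z 0.0216 3125
```

Request:
move_arm(newtons=40, targets=[{"grip":0.4,"x":-0.0015,"y":0.0075,"z":0.03,"turn":0},{"grip":0.4,"x":0,"y":0,"z":0.035,"turn":0},{"grip":0.4,"x":0,"y":0,"z":0.03,"turn":0},{"grip":0.4,"x":0,"y":0,"z":0.0105,"turn":0},{"grip":0.4,"x":0,"y":0,"z":0,"turn":0},{"grip":0.4,"x":0,"y":0,"z":0,"turn":0},{"grip":0,"x":0,"y":0,"z":0,"turn":0},{"grip":0,"x":0,"y":0,"z":0,"turn":0}])

```text
t: 16.6
tool_pos: [0.5197, -0.0705, -0.0013]
eef_rot: [0.001, 0.683, 0.731, 0.001]
ft_force: [0.5, 0.2, 2.7]
finger_gap: 0.0144
grip_force: 38.7
```

Request:
move_arm(targets=[{"grip":0,"x":0,"y":0,"z":0,"turn":0},{"grip":0,"x":0,"y":0,"z":0,"turn":0},{"grip":0,"x":0,"y":0,"z":0,"turn":0}])

```text
t: 16.85
tool_pos: [0.5197, -0.0705, -0.0013]
eef_rot: [0.001, 0.683, 0.731, 0.001]
ft_force: [-1.5, 0.3, 7.3]
finger_gap: 0.0143
grip_force: 39.2
```

Request:
move_arm(targets=[{"grip":0,"x":0,"y":0,"z":-0.02,"turn":0},{"grip":0,"x":0,"y":0,"z":-0.025,"turn":0},{"grip":0,"x":0,"y":0,"z":-0.02,"turn":5.6},{"grip":0,"x":0,"y":0,"z":0,"turn":0},{"grip":0,"x":0,"y":0,"z":0,"turn":0}])

```text
t: 17.27
tool_pos: [0.5202, -0.0709, 0.0638]
eef_rot: [0.001, 0.717, 0.697, 0.001]
ft_force: [0.3, -0.2, -0.4]
finger_gap: 0.0143
grip_force: 38.9
```

```bash
python3 -c "
from h import *
info(); go(.3946,.2650,.06,-1.65)"
```

```text
t 17.3 pos [ 0.5202 -0.0709  0.0638] yaw -1.66 tilt [ 0.004 -0.001 -1.   ] F [ 0.3 -0.2 -0.4] gap 0.0143 grip 38.9
turn -0.0  xyz mm [ 332.2 -135.3    3.8] min rows 8.6
```

Request:
move_arm(targets=[{"grip":0,"x":0.0369,"y":-0.015,"z":0,"turn":0},{"grip":0,"x":0.0369,"y":-0.015,"z":0,"turn":0},{"grip":0,"x":0.0369,"y":-0.015,"z":0,"turn":0},{"grip":0,"x":0.0369,"y":-0.015,"z":0,"turn":0},{"grip":0,"x":0.0369,"y":-0.015,"z":0,"turn":0},{"grip":0,"x":0.0369,"y":-0.015,"z":0,"turn":0},{"grip":0,"x":0.0369,"y":-0.015,"z":0,"turn":0},{"grip":0,"x":0.0369,"y":-0.015,"z":0,"turn":0}])

```text
t: 17.93
tool_pos: [0.4058, 0.2291, 0.0613]
eef_rot: [-0.0, 0.717, 0.697, -0.001]
ft_force: [0.2, -0.1, 0.7]
finger_gap: 0.0144
grip_force: 38.9
```

Request:
move_arm(targets=[{"grip":0,"x":0.0369,"y":-0.015,"z":0.01,"turn":0},{"grip":0,"x":0,"y":0,"z":0.01,"turn":0},{"grip":0,"x":0,"y":0,"z":0,"turn":0},{"grip":0,"x":0,"y":0,"z":0,"turn":0},{"grip":0,"x":0,"y":0,"z":0,"turn":0},{"grip":0,"x":0,"y":0,"z":0,"turn":0}])

```text
t: 18.43
tool_pos: [0.3942, 0.2642, 0.0424]
eef_rot: [0.0, 0.718, 0.696, -0.0]
ft_force: [-0.3, 0.4, -0.6]
finger_gap: 0.0142
grip_force: 38.9
```

```bash
python3 -c "
from h import *
save('wrist','w13'); info(); z=pose()[0][2]+.0013+.022; fit('w13',-.0013,120,.3946,.265); barend('w13',z,120)"
```

```text
t 18.5 pos [0.3944 0.2643 0.0426] yaw -1.83 tilt [ 0.  0. -1.] F [ 0.2 -0.7  0.1] gap 0.0142 grip 38.9
bar [395.8 266.6] size 39.4 x 118.7 yaw 10.73 z 0.0665 8008
floor n 554 ymax 0.3274 x 0.3878..0.4084 mid 0.3981 at y 0.3244 end edge y 0.3281
bar at y 0.3201 x 0.3897..0.4053 mid 0.3975
bar at y 0.3151 x 0.3895..0.4053 mid 0.3974
bar at y 0.3111 x 0.3897..0.4052 mid 0.3975
end y 0.3251 other 0.2132
```

Request:
move_arm(targets=[{"grip":0,"x":0.0005,"y":0.0004,"z":0,"turn":-0.1},{"grip":0,"x":0,"y":0,"z":0.012,"turn":0},{"grip":0,"x":0,"y":0,"z":0.01,"turn":0},{"grip":0,"x":0,"y":0,"z":0.006,"turn":0},{"grip":0,"x":0,"y":0,"z":0,"turn":0},{"grip":0,"x":0,"y":0,"z":0,"turn":0}])

```text
t: 18.98
tool_pos: [0.3961, 0.266, 0.015]
eef_rot: [0.001, 0.717, 0.697, 0.001]
ft_force: [2.0, -0.9, 3.8]
finger_gap: 0.0143
grip_force: 43.7
```

Request:
move_arm(targets=[{"grip":0,"x":0,"y":0,"z":0.0015,"turn":0},{"grip":0.4,"x":0,"y":0,"z":0,"turn":0},{"grip":0.4,"x":0,"y":0,"z":0,"turn":0},{"grip":0.4,"x":0,"y":0,"z":0,"turn":0},{"grip":0.4,"x":0,"y":0,"z":-0.02,"turn":0},{"grip":0.4,"x":0,"y":0,"z":-0.04,"turn":0},{"grip":0.5,"x":0,"y":0,"z":-0.04,"turn":0},{"grip":0.5,"x":0,"y":0,"z":0,"turn":-7}])

```text
t: 19.65
tool_pos: [0.3978, 0.2683, 0.1194]
eef_rot: [0.001, 0.673, 0.74, 0.005]
ft_force: [0.8, 1.3, 0.2]
finger_gap: 0.0429
grip_force: 0.0
```

```bash
python3 -c "
from h import *
info(); go(.435,.056,.12,13)
for f in('s0','d0'):
  m=load(f); us,vs=np.meshgrid(np.arange(640),np.arange(480)); uv=np.c_[us.ravel(),vs.ravel()]
  W=bydepth(m,uv,m['d']); k=(W[:,2]>.15)&(W[:,2]<.45)&(abs(W[:,0]-.76)<.12)&(abs(W[:,1]+.2)<.15)&(m['d'].ravel()>0)
  print(f,k.sum())
  for a,b in zip(W[k][::2],uv[k][::2]): print(b,a.round(3))
" | head -150
```

```text
t 19.6 pos [0.3978 0.2683 0.1194] yaw 5.43 tilt [ 0.008  0.005 -1.   ] F [0.8 1.3 0.2] gap 0.0429 grip 0.0
turn -7.6  xyz mm [-215.2  -11.5   -0.6] min rows 5.2
s0 2200
[431 158] [ 0.774 -0.221  0.35 ]
[431 159] [ 0.769 -0.222  0.35 ]
[433 159] [ 0.772 -0.228  0.349]
[431 160] [ 0.768 -0.223  0.347]
[433 160] [ 0.77  -0.228  0.347]
[431 161] [ 0.771 -0.223  0.342]
[380 162] [ 0.879 -0.052  0.239]
[430 162] [ 0.767 -0.221  0.341]
[432 162] [ 0.772 -0.226  0.339]
[385 163] [ 0.879 -0.069  0.239]
[429 163] [ 0.767 -0.219  0.337]
[431 163] [ 0.769 -0.224  0.337]
[379 164] [ 0.875 -0.05   0.234]
[381 164] [ 0.878 -0.056  0.233]
[429 164] [ 0.766 -0.219  0.335]
[431 164] [ 0.765 -0.225  0.336]
[380 165] [ 0.874 -0.054  0.231]
[382 165] [ 0.873 -0.061  0.233]
[384 165] [ 0.871 -0.068  0.236]
[388 165] [ 0.877 -0.08   0.235]
[430 165] [ 0.769 -0.222  0.33 ]
[432 165] [ 0.765 -0.228  0.333]
[380 166] [ 0.875 -0.054  0.227]
[382 166] [ 0.87  -0.062  0.232]
[384 166] [ 0.876 -0.067  0.229]
[386 166] [ 0.87  -0.075  0.234]
[388 166] [ 0.876 -0.08   0.232]
[390 166] [ 0.878 -0.086  0.232]
[392 16
[... 3456 characters left out ...]
]
[384 172] [ 0.869 -0.07   0.211]
[386 172] [ 0.874 -0.076  0.21 ]
[388 172] [ 0.868 -0.084  0.215]
[390 172] [ 0.871 -0.09   0.214]
[392 172] [ 0.874 -0.096  0.214]
[394 172] [ 0.872 -0.102  0.217]
[396 172] [ 0.874 -0.109  0.217]
[398 172] [ 0.867 -0.116  0.223]
[400 172] [ 0.867 -0.123  0.224]
[402 172] [ 0.864 -0.129  0.228]
[404 172] [ 0.86  -0.136  0.232]
[406 172] [ 0.866 -0.142  0.229]
[408 172] [ 0.863 -0.149  0.233]
[410 172] [ 0.866 -0.154  0.232]Traceback (most recent call last):
  File "<string>", line 8, in <module>
    for a,b in zip(W[k][::2],uv[k][::2]): print(b,a.round(3))
                                          ~~~~~^^^^^^^^^^^^^^
BrokenPipeError: [Errno 32] Broken pipe
```

```bash
cat > hook.py <<'E'
from h import *
import sys
def run(f,zlo=.225,zhi=.32,xm=.815,R=.12):
  m=load(f); us,vs=np.meshgrid(np.arange(640),np.arange(480)); uv=np.c_[us.ravel(),vs.ravel()]
  W=bydepth(m,uv,m['d']); r=np.hypot(W[:,0]-.768,W[:,1]+.224)
  k=(W[:,2]>zlo)&(W[:,2]<zhi)&(W[:,0]<xm)&(r<R)&(m['d'].ravel()>0); W=W[k];r=r[k]
  a=np.degrees(np.arctan2(W[:,1]+.224,W[:,0]-.768))
  for lo in np.arange(.015,R,.008):
    q=(r>=lo)&(r<lo+.008)
    if q.sum()<2: continue
    h=W[q]; print('r %.3f n %d ang %.0f xy'%(lo+.004,q.sum(),np.median(a[q])),np.median(h[:,:2],0).round(4),'z %.3f..%.3f'%(h[:,2].min(),h[:,2].max()))
for f in sys.argv[1:]: print(f); run(f)
E
python3 hook.py s0 d0
```

```text
s0
r 0.019 n 29 ang 109 xy [ 0.7597 -0.2104] z 0.280..0.310
r 0.027 n 11 ang 157 xy [ 0.7443 -0.2139] z 0.296..0.302
r 0.035 n 12 ang 81 xy [ 0.7734 -0.1892] z 0.295..0.309
r 0.043 n 14 ang 92 xy [ 0.7668 -0.1851] z 0.278..0.307
r 0.051 n 29 ang 167 xy [ 0.7194 -0.2127] z 0.250..0.299
r 0.059 n 13 ang 168 xy [ 0.7128 -0.2121] z 0.240..0.276
r 0.067 n 4 ang 170 xy [ 0.7019 -0.2122] z 0.236..0.241
r 0.083 n 17 ang 169 xy [ 0.6857 -0.2083] z 0.239..0.272
r 0.091 n 3 ang 169 xy [ 0.681  -0.2072] z 0.259..0.269
d0
r 0.019 n 30 ang 41 xy [ 0.7781 -0.2177] z 0.284..0.315
r 0.027 n 19 ang 78 xy [ 0.7735 -0.2023] z 0.292..0.306
r 0.035 n 36 ang 76 xy [ 0.7764 -0.1892] z 0.290..0.311
r 0.043 n 18 ang 126 xy [ 0.7493 -0.2003] z 0.292..0.309
r 0.051 n 24 ang 170 xy [ 0.7186 -0.2154] z 0.242..0.292
r 0.059 n 6 ang 169 xy [ 0.7098 -0.212 ] z 0.237..0.246
r 0.067 n 9 ang 168 xy [ 0.703  -0.2101] z 0.231..0.241
r 0.075 n 11 ang 169 xy [ 0.6946 -0.2094] z 0.236..0.248
r 0.083 n 21 ang 170 xy [ 0.6876 -0.2095] z 0.242..0.274
```

Request:
move_arm(targets=[{"grip":0.5,"x":0,"y":0,"z":0,"turn":-7},{"grip":0.5,"x":-0.036,"y":-0.002,"z":0,"turn":0},{"grip":0.5,"x":-0.036,"y":-0.002,"z":0,"turn":0},{"grip":0.5,"x":-0.036,"y":-0.002,"z":0,"turn":0},{"grip":0.5,"x":-0.036,"y":-0.002,"z":0,"turn":0},{"grip":0.5,"x":-0.036,"y":-0.002,"z":0,"turn":0},{"grip":0.5,"x":-0.036,"y":-0.002,"z":0,"turn":0},{"grip":0.4,"x":0,"y":0,"z":0,"turn":0}])

```text
t: 20.32
tool_pos: [0.429, 0.0471, 0.1126]
eef_rot: [0.001, 0.629, 0.777, -0.001]
ft_force: [-0.5, 1.5, 0.7]
finger_gap: 0.0345
grip_force: 0.0
```

Request:
move_arm(targets=[{"grip":0.4,"x":0,"y":0,"z":0,"turn":0},{"grip":0.4,"x":0,"y":0,"z":0,"turn":0},{"grip":0.4,"x":0,"y":0,"z":0,"turn":0}])

```text
t: 20.57
tool_pos: [0.4285, 0.0532, 0.1126]
eef_rot: [-0.0, 0.626, 0.78, -0.0]
ft_force: [-1.1, 1.0, 0.6]
finger_gap: 0.0342
grip_force: 0.0
```

```bash
python3 -c "
from h import *
save('wrist','w14'); info()
m=load('w14'); us,vs=np.meshgrid(np.arange(0,640),np.arange(0,480)); uv=np.c_[us.ravel(),vs.ravel()]
W=bydepth(m,uv,m['d']); k=(W[:,2]>.0055)&(W[:,2]<.012)&(abs(W[:,0]-.435)<.06)&(W[:,1]>.03)&(W[:,1]<.125)
k2=k
W2=W[k]; print(k.sum())
for y in np.arange(.02,.16,.01):
  b=W[(W[:,2]>.004)&(W[:,2]<.013)&(abs(W[:,0]-.435)<.06)&(abs(W[:,1]-y)<.0015)]
  if len(b)>5: print('y %.3f n %d x %.4f..%.4f med %.4f z %.4f'%(y,len(b),*np.percentile(b[:,0],[3,97]),np.median(b[:,0]),np.median(b[:,2])))
E=W[(abs(W[:,2]-.0055)<.0025)&(W[:,1]>.1)&(abs(W[:,0]-.418)<.03)&(abs(W[:,1]-.13)<.035)]
print('eye zone',np.percentile(E,[2,98],axis=0).round(4),len(E))
"
```

```text
t 20.6 pos [0.4285 0.0534 0.1127] yaw 12.50 tilt [-0.  0. -1.] F [-0.2  0.2  0.1] gap 0.0346 grip 0.0
2224
y 0.020 n 95 x 0.4159..0.4736 med 0.4468 z 0.0046
y 0.030 n 73 x 0.4316..0.4717 med 0.4564 z 0.0046
y 0.040 n 63 x 0.4336..0.4679 med 0.4404 z 0.0088
y 0.050 n 62 x 0.4314..0.4446 med 0.4379 z 0.0086
y 0.060 n 68 x 0.4285..0.4421 med 0.4352 z 0.0088
y 0.070 n 64 x 0.4261..0.4398 med 0.4326 z 0.0088
y 0.080 n 70 x 0.4239..0.4374 med 0.4307 z 0.0084
y 0.090 n 69 x 0.4216..0.4350 med 0.4281 z 0.0086
y 0.100 n 69 x 0.4194..0.4324 med 0.4258 z 0.0089
y 0.110 n 81 x 0.4165..0.4302 med 0.4232 z 0.0088
y 0.120 n 84 x 0.4136..0.4278 med 0.4209 z 0.0086
y 0.130 n 63 x 0.4029..0.4316 med 0.4083 z 0.0056
y 0.140 n 57 x 0.4029..0.4316 med 0.4072 z 0.0057
y 0.150 n 58 x 0.4111..0.4240 med 0.4174 z 0.0054
eye zone [[0.4028 0.1045 0.0037]
 [0.4319 0.15   0.0079]] 846
```

Request:
move_arm(newtons=60, targets=[{"grip":0.4,"x":0,"y":0,"z":0,"turn":-1.2},{"grip":0.4,"x":0.0045,"y":0.0085,"z":0.035,"turn":0},{"grip":0.4,"x":0,"y":0,"z":0.038,"turn":0},{"grip":0.4,"x":0,"y":0,"z":0.03,"turn":0},{"grip":0.4,"x":0,"y":0,"z":0.016,"turn":0},{"grip":0.4,"x":0,"y":0,"z":0.008,"turn":0},{"grip":0.4,"x":0,"y":0,"z":0,"turn":0},{"grip":0.4,"x":0,"y":0,"z":0,"turn":0}])

```text
t: 21.28
tool_pos: [0.4362, 0.0592, -0.0138]
eef_rot: [-0.0, 0.618, 0.786, -0.0]
ft_force: [0.2, 0.3, 0.3]
finger_gap: 0.0342
grip_force: 0.0
```

```bash
python3 -c "
from h import *
info(); s=state(); print(s['joint_positions'].round(3))"
```

```text
t 21.3 pos [ 0.4362  0.0592 -0.0138] yaw 13.67 tilt [-0. -0. -1.] F [0.2 0.3 0.3] gap 0.0342 grip 0.0
[ 0.135  0.247 -0.72   0.604 -0.     1.467]
```

Request:
move_arm(targets=[{"grip":0,"x":0,"y":0,"z":0.001,"turn":0},{"grip":0,"x":0,"y":0,"z":0,"turn":0},{"grip":0,"x":0,"y":0,"z":0,"turn":0},{"grip":0,"x":0,"y":0,"z":0,"turn":0},{"grip":0,"x":0,"y":0,"z":0,"turn":0}])

```text
t: 21.7
tool_pos: [0.4373, 0.059, -0.0138]
eef_rot: [0.001, 0.619, 0.786, 0.001]
ft_force: [-1.5, 0.9, 6.4]
finger_gap: 0.0113
grip_force: 58.8
```

Request:
move_arm(targets=[{"grip":0,"x":0,"y":0,"z":-0.02,"turn":0},{"grip":0,"x":0,"y":0,"z":-0.03,"turn":0},{"grip":0,"x":0,"y":0,"z":-0.04,"turn":0},{"grip":0,"x":0,"y":0,"z":-0.04,"turn":0},{"grip":0,"x":0,"y":0,"z":0,"turn":0}])

```text
t: 22.12
tool_pos: [0.4412, 0.0593, 0.1226]
eef_rot: [0.004, 0.618, 0.786, 0.004]
ft_force: [1.4, -0.6, -0.8]
finger_gap: 0.0109
grip_force: 58.8
```

Request:
move_arm(targets=[{"grip":0,"x":0,"y":0,"z":-0.03,"turn":7},{"grip":0,"x":0,"y":0,"z":-0.03,"turn":7},{"grip":0,"x":0,"y":0,"z":-0.03,"turn":7},{"grip":0,"x":0,"y":0,"z":-0.03,"turn":7},{"grip":0,"x":0,"y":0,"z":-0.03,"turn":7},{"grip":0,"x":0,"y":0,"z":-0.03,"turn":7},{"grip":0,"x":0,"y":0,"z":0,"turn":7},{"grip":0,"x":0,"y":0,"z":0,"turn":7}])

```text
t: 22.78
tool_pos: [0.4374, 0.0588, 0.2978]
eef_rot: [0.001, 0.916, 0.401, 0.003]
ft_force: [-0.8, 0.4, -1.0]
finger_gap: 0.0108
grip_force: 58.8
```

Request:
move_arm(targets=[{"grip":0,"x":0,"y":0,"z":0,"turn":7},{"grip":0,"x":0,"y":0,"z":0,"turn":7},{"grip":0,"x":0,"y":0,"z":0,"turn":7},{"grip":0,"x":0,"y":0,"z":0,"turn":7},{"grip":0,"x":0,"y":0,"z":0,"turn":7},{"grip":0,"x":0,"y":0,"z":0,"turn":7},{"grip":0,"x":0,"y":0,"z":0,"turn":0},{"grip":0,"x":0,"y":0,"z":0,"turn":0}])

```text
t: 23.45
tool_pos: [0.4369, 0.0498, 0.2952]
eef_rot: [-0.004, 0.999, 0.054, 0.0]
ft_force: [-0.2, -0.3, -0.9]
finger_gap: 0.0113
grip_force: 58.9
```

```bash
python3 -c "
from h import *
info(); go(.566,-.1845,.30,-101); save('scene','s2')
from hook import run
for f in('s2',): 
  for a in((80,594.5,259,-1.65,12,50,14),(60,444,263.5,-1.65,12,50,14),(120,395.5,265.5,-1.65,12,50,14)): comb(f,*a)
"
```

```text
t 23.4 pos [0.4369 0.0498 0.2952] yaw -83.83 tilt [-0.     0.008 -1.   ] F [-0.2 -0.3 -0.9] gap 0.0113 grip 58.9
turn 17.2  xyz mm [171.4 205.3  -4.8] min rows 6.4
s2 80 [592.2 260.   11. ] IoU 0.743
s2 60 [391.2 276.2  -2. ] IoU 0.659
s2 120 [390.8 269.2   0.4] IoU 0.909
```

Request:
move_arm(targets=[{"grip":0,"x":0.0148,"y":0.0352,"z":0,"turn":0},{"grip":0,"x":0.0148,"y":0.0352,"z":0,"turn":0},{"grip":0,"x":0.0148,"y":0.0352,"z":0,"turn":0},{"grip":0,"x":0.0148,"y":0.0352,"z":0,"turn":0},{"grip":0,"x":0.0148,"y":0.0352,"z":0,"turn":0},{"grip":0,"x":0.0148,"y":0.0352,"z":0,"turn":0},{"grip":0,"x":0.0148,"y":0.0352,"z":0,"turn":0},{"grip":0,"x":0,"y":0,"z":0,"turn":0}])

```text
t: 24.17
tool_pos: [0.5689, -0.1889, 0.2911]
eef_rot: [-0.003, 0.999, 0.052, -0.0]
ft_force: [-2.3, 1.6, -1.7]
finger_gap: 0.011
grip_force: 59.0
```

Request:
move_arm(targets=[{"grip":0,"x":0,"y":0,"z":0,"turn":6},{"grip":0,"x":0,"y":0,"z":0,"turn":6},{"grip":0,"x":0,"y":0,"z":0,"turn":5},{"grip":0,"x":0,"y":0,"z":0,"turn":0},{"grip":0,"x":0,"y":0,"z":0,"turn":0},{"grip":0,"x":0,"y":0,"z":0,"turn":0}])

```text
t: 24.67
tool_pos: [0.5666, -0.1834, 0.2929]
eef_rot: [-0.004, 0.996, -0.093, -0.001]
ft_force: [0.2, -0.5, -0.6]
finger_gap: 0.0109
grip_force: 59.0
```

```bash
python3 -c "
from h import *
save('wrist','w15'); info(); print(state()['joint_positions'].round(2))
import hook; hook.run('w15',.225,.33,.8,.11)
m=load('w15'); us,vs=np.meshgrid(np.arange(640),np.arange(480)); uv=np.c_[us.ravel(),vs.ravel()]
W=bydepth(m,uv,m['d']); T=pose()[0]
k=(abs(W[:,2]-T[2]-.018)<.012)&(np.hypot(W[:,0]-T[0]-.0766,W[:,1]-T[1]+.0149)<.03); E=W[k]
print('eye pts',len(E),np.percentile(E,[1,50,99],axis=0).round(4))
i=cv2.imread('pics/w15.png'); cv2.imwrite('pics/c15.png',i)
"
```

```text
t 24.7 pos [ 0.5666 -0.1834  0.2929] yaw -100.66 tilt [-0.001  0.008 -1.   ] F [ 0.8  0.2 -0.9] gap 0.0111 grip 59.0
[-0.32  0.29  0.11  1.39  0.01  3.01]
r 0.059 n 73 ang 168 xy [ 0.7076 -0.2109] z 0.236..0.241
r 0.067 n 186 ang 168 xy [ 0.7028 -0.21  ] z 0.236..0.241
r 0.075 n 74 ang 168 xy [ 0.6967 -0.209 ] z 0.237..0.243
r 0.083 n 208 ang 169 xy [ 0.6854 -0.2072] z 0.248..0.274
r 0.107 n 4 ang 168 xy [ 0.6605 -0.202 ] z 0.309..0.311
eye pts 4226 [[ 0.6144 -0.2135  0.3085]
 [ 0.6364 -0.1962  0.3128]
 [ 0.6598 -0.1842  0.3166]]
```

View pics/c15.png

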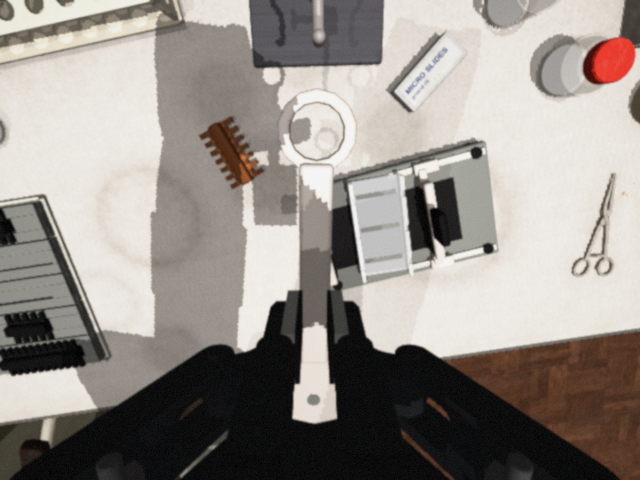

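```bash
python3 -c "
from h import *
m=load('w15');d=m['d']
print('tip depth',bydepth(m,[(319,37),(319,38),(319,40),(318,39),(320,39)],d).round(4).tolist())
print('tip',atz(m,[(319,38)],.274),'eye',atz(m,[(317,130),(278,130),(356,130),(317,90),(317,170)],.3127).round(4).tolist())
us,vs=np.meshgrid(np.arange(270,370),np.arange(0,70)); W=bydepth(m,np.c_[us.ravel(),vs.ravel()],d)
k=W[:,2]>.262; print(k.sum(),W[k].mean(0),W[k].min(0),W[k].max(0))
"
```

```text
tip depth [[0.6852, -0.2073, 0.2711], [0.6845, -0.2072, 0.2723], [0.6837, -0.207, 0.2722], [0.6845, -0.2067, 0.2709], [0.6844, -0.2076, 0.2706]]
tip [[ 0.68419166 -0.20711728  0.274     ]] eye [[0.6455, -0.199, 0.3127], [0.6483, -0.184, 0.3127], [0.6427, -0.2141, 0.3127], [0.6597, -0.2017, 0.3127], [0.6302, -0.1962, 0.3127]]
201 [ 0.68170789 -0.20647321  0.29056903] [ 0.64911952 -0.21046249  0.26228499] [ 0.68935725 -0.1996792   0.45476432]
```

Request:
move_arm(targets=[{"grip":0,"x":0.013,"y":0.0003,"z":0,"turn":0},{"grip":0,"x":0.013,"y":0.0003,"z":0,"turn":0},{"grip":0,"x":0.013,"y":0.0002,"z":0,"turn":0},{"grip":0,"x":0,"y":0,"z":0.008,"turn":0},{"grip":0,"x":0,"y":0,"z":0,"turn":0},{"grip":0,"x":0,"y":0,"z":0,"turn":0},{"grip":0,"x":0,"y":0,"z":0,"turn":0}])

```text
t: 25.3
tool_pos: [0.6039, -0.1915, 0.2847]
eef_rot: [-0.004, 0.996, -0.094, -0.001]
ft_force: [1.1, -0.6, -1.4]
finger_gap: 0.0114
grip_force: 59.0
```

```bash
python3 -c "
from h import *
save('wrist','w16'); info()
m=load('w16');d=m['d'];T=pose()[0]
us,vs=np.meshgrid(np.arange(250,390),np.arange(40,240)); uv=np.c_[us.ravel(),vs.ravel()];W=bydepth(m,uv,d)
a=(W[:,2]>.255)&(W[:,2]<.280)&(np.hypot(W[:,0]-.6835,W[:,1]+.207)<.012); print('tip',a.sum(),W[a].mean(0).round(4),W[a].max(0).round(4),uv[a].mean(0))
b=(abs(W[:,2]-T[2]-.0198)<.004); E=W[b]; s=E[:,0]*.983-E[:,1]*.185; t=E[:,0]*-.185-E[:,1]*.983
print('ring far end s',np.percentile(s,99.7),'t range in last 30mm',np.percentile(t[s>s.max()-.03],[.5,99.5]), 'tip s,t', .6835*.983+.207*.185, -.6835*.185+.207*.983)
i=cv2.imread('pics/w16.png')[20:260,220:420]; cv2.imwrite('pics/c16.png',cv2.resize(i,None,fx=2,fy=2))
"
```

```text
t 25.4 pos [ 0.6041 -0.1916  0.285 ] yaw -100.77 tilt [-0.001  0.008 -1.   ] F [-0.3  0.5 -0.8] gap 0.0114 grip 59.0
tip 168 [ 0.687  -0.2076  0.2699] [ 0.6908 -0.2045  0.2736] [315.9047619  119.49404762]
ring far end s 0.7243942974303077 t range in last 30mm [0.06211984 0.09251184] tip s,t 0.7101755 0.0770335
```

Request:
move_arm(targets=[{"grip":0,"x":0.003,"y":0,"z":0,"turn":0},{"grip":0,"x":0,"y":0,"z":0.01,"turn":0},{"grip":0,"x":0,"y":0,"z":0.01,"turn":0},{"grip":0,"x":0,"y":0,"z":0.01,"turn":0},{"grip":0,"x":0,"y":0,"z":0.01,"turn":0},{"grip":0,"x":0,"y":0,"z":0,"turn":0},{"grip":0,"x":0,"y":0,"z":0,"turn":0}])

```text
t: 25.93
tool_pos: [0.6068, -0.1917, 0.2435]
eef_rot: [-0.004, 0.996, -0.094, -0.002]
ft_force: [0.5, 1.3, 0.1]
finger_gap: 0.0113
grip_force: 59.0
```

```bash
python3 -c "
from h import *
save('wrist','w17'); info()
m=load('w17');d=m['d'];T=pose()[0]
us,vs=np.meshgrid(np.arange(250,390),np.arange(40,260)); uv=np.c_[us.ravel(),vs.ravel()];W=bydepth(m,uv,d)
a=(W[:,2]>.268)&(W[:,2]<.277)&(np.hypot(W[:,0]-.685,W[:,1]+.207)<.012); print('tip',a.sum(),W[a].mean(0).round(4),W[a].max(0).round(4),uv[a].mean(0))
b=(abs(W[:,2]-T[2]-.0198)<.003)&(W[:,0]>.65); E=W[b]; s=E[:,0]*.983-E[:,1]*.185; t=E[:,0]*-.185-E[:,1]*.983
print('ring far end s',np.percentile(s,99.7),'t',np.percentile(t,[.5,99.5]), 'ring z',np.median(E[:,2]))
"
```

```text
t 26.0 pos [ 0.6073 -0.1919  0.2443] yaw -100.78 tilt [-0.002  0.008 -1.   ] F [ 0.4 -0.1 -1.5] gap 0.0113 grip 59.0
tip 244 [ 0.687  -0.2075  0.272 ] [ 0.69   -0.2043  0.2743] [316.14754098 128.70901639]
ring far end s 0.7439115903261303 t [0.06200802 0.0920684 ] ring z 0.2641192974143446
```

Request:
move_arm(targets=[{"grip":0,"x":0,"y":0,"z":0.007,"turn":0},{"grip":0,"x":0,"y":0,"z":0,"turn":0},{"grip":0.5,"x":0,"y":0,"z":0,"turn":0},{"grip":0.5,"x":0,"y":0,"z":0,"turn":0},{"grip":0.5,"x":0,"y":0,"z":0,"turn":0},{"grip":0.5,"x":0,"y":0,"z":0,"turn":0},{"grip":0.5,"x":0,"y":0,"z":0,"turn":0},{"grip":0.5,"x":0,"y":0,"z":0,"turn":0}])

```text
t: 26.65
tool_pos: [0.6077, -0.192, 0.238]
eef_rot: [-0.004, 0.996, -0.094, -0.001]
ft_force: [-0.4, -0.8, -0.2]
finger_gap: 0.0428
grip_force: 0.0
```

Request:
move_arm(targets=[{"grip":0.5,"x":0,"y":0,"z":-0.02,"turn":0},{"grip":0.5,"x":0,"y":0,"z":-0.03,"turn":0},{"grip":0.5,"x":-0.02,"y":0,"z":-0.01,"turn":0},{"grip":0.5,"x":-0.02,"y":0,"z":0,"turn":0},{"grip":0.5,"x":0,"y":0,"z":0,"turn":0},{"grip":0.5,"x":0,"y":0,"z":0,"turn":0}])

```text
t: 27.15
tool_pos: [0.5681, -0.1849, 0.2986]
eef_rot: [-0.004, 0.996, -0.094, -0.0]
ft_force: [0.7, -0.1, 0.4]
finger_gap: 0.0427
grip_force: 0.0
```

```bash
python3 -c "
from h import *
info(); save('scene','s3'); save('side','d3')
a=cv2.imread('pics/s3.png')[145:320,330:480]; b=cv2.imread('pics/d3.png')[250:425,300:450]
cv2.imwrite('pics/c18.png',cv2.resize(np.hstack([a,b]),None,fx=2.6,fy=2.6,interpolation=3))
"
```

```text
t 27.1 pos [ 0.5681 -0.1849  0.2986] yaw -100.79 tilt [ 0.     0.008 -1.   ] F [ 0.7 -0.1  0.4] gap 0.0427 grip 0.0
```

View pics/c18.png

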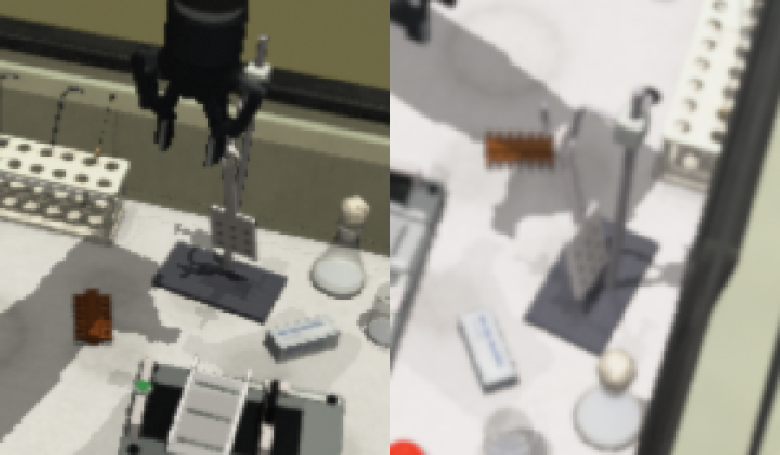

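```bash
cat > stand.py <<'E'
from h import *
def run(f):
  m=load(f); us,vs=np.meshgrid(np.arange(640),np.arange(480)); uv=np.c_[us.ravel(),vs.ravel()]
  W=bydepth(m,uv,m['d']); c=m['p'].reshape(-1,3).astype(int).max(1)
  N=(abs(W[:,0]-.50)<.11)&(abs(W[:,1]+.287)<.14)
  def rect(n,k):
    k=k&N
    if k.sum()<8: print(n,k.sum()); return
    im=np.zeros((480,640),np.uint8); im.ravel()[k]=1
    nl,lab,st,_=cv2.connectedComponentsWithStats(im)
    for i in np.argsort(-st[1:,4])[:3]+1:
      if st[i,4]<8: continue
      P=W[(lab==i).ravel()]; r=cv2.minAreaRect((P[:,:2]*1000).astype(np.float32)); (w,h),a=r[1],r[2]
      if w>h: w,h,a=h,w,a-90
      print(n,st[i,4],np.round(r[0],1),'%.1f x %.1f, long axis %.1f'%(w,h,(a+180)%180-90),'z %.4f'%np.median(P[:,2]))
  rect('fin',(W[:,2]>.079)&(W[:,2]<.09))
  rect('walls52',(abs(W[:,2]-.052)<.0022)&(c>100))
  rect('tray48',(abs(W[:,2]-.048)<.0018)&(c>100))
  rect('trayfloor',(abs(W[:,2]-.027)<.0025)&(c>100))
  rect('bed',(abs(W[:,2]-.022)<.004))
if __name__=='__main__':
  import sys
  for f in sys.argv[1:]: print(f); run(f)
E
python3 stand.py w15 s3
```

```text
w15
fin 323 [ 509.  -318.7] 10.4 x 39.3, long axis 5.4 z 0.0843
walls52 253 [ 541.9 -315.7] 11.9 x 31.5, long axis 5.9 z 0.0519
walls52 158 [ 474.6 -321.5] 11.7 x 32.3, long axis 4.1 z 0.0520
walls52 96 [ 464.  -187.6] 7.8 x 32.2, long axis -9.7 z 0.0515
tray48 117 [ 527.9 -285.9] 5.0 x 35.6, long axis -0.5 z 0.0477
tray48 107 [ 528.4 -225.1] 4.8 x 35.5, long axis -0.3 z 0.0477
tray48 105 [ 484.  -285.6] 5.1 x 35.4, long axis -0.3 z 0.0478
trayfloor 4201 [ 508.5 -266.8] 78.2 x 134.0, long axis 0.6 z 0.0269
trayfloor 122 [ 575.6 -355.8] 7.6 x 39.6, long axis -86.3 z 0.0253
trayfloor 108 [ 448.4 -366.7] 7.9 x 39.1, long axis -84.7 z 0.0253
bed 10262 [ 506.1 -293.6] 150.4 x 217.2, long axis -85.2 z 0.0220
bed 16 [ 429.3 -181.7] 5.6 x 6.6, long axis -9.7 z 0.0222
bed 11 [ 521.3 -243.5] 4.5 x 6.5, long axis -82.1 z 0.0256
s3
fin 42 [ 506.  -319.6] 9.7 x 42.4, long axis 4.5 z 0.0830
walls52 31 [ 465.  -182.4] 11.6 x 42.1, long axis 1.0 z 0.0512
walls52 28 [ 471.1 -322.1] 11.1 x 32.3, long axis 10.3 z 0.0513
walls52 22 [ 524.1 -176.4] 11.2 x 32.6, long axis 0.5 z 0.0512
tray48 16 [ 456.1 -183.7] 11.3 x 22.9, long axis 14.5 z 0.0490
tray48 13 [ 478.1 -224.7] 4.6 x 28.2, long axis 0.0 z 0.0473
tray48 12 [ 480.3 -287.2] 4.1 x 33.8, long axis 4.5 z 0.0477
trayfloor 503 [ 502.1 -260.6] 69.3 x 134.6, long axis -2.1 z 0.0268
trayfloor 29 [ 445.7 -369.9] 13.2 x 32.8, long axis -81.6 z 0.0256
trayfloor 16 [ 569.2 -341.4] 15.7 x 24.2, long axis 78.7 z 0.0267
bed 1931 [ 502.5 -284.8] 155.8 x 235.1, long axis -84.9 z 0.0220
bed 47 [ 535.3 -265.9] 25.1 x 46.5, long axis -54.5 z 0.0246
bed 21 [ 560.9 -240.9] 15.5 x 28.8, long axis 80.7 z 0.0252
```

Request:
move_arm(targets=[{"grip":0.5,"x":0,"y":0,"z":0,"turn":-5.3},{"grip":0.5,"x":0,"y":0,"z":0,"turn":-5.4},{"grip":0.5,"x":0,"y":0,"z":0,"turn":-5.4},{"grip":0.5,"x":-0.0178,"y":0.032,"z":0.02,"turn":0},{"grip":0.5,"x":-0.0178,"y":0.032,"z":0.02,"turn":0},{"grip":0.5,"x":-0.0178,"y":0.032,"z":0.02,"turn":0},{"grip":0.5,"x":-0.0178,"y":0.032,"z":0.02,"turn":0},{"grip":0.5,"x":0,"y":0,"z":0.04,"turn":0}])

```text
t: 27.92
tool_pos: [0.5094, -0.3248, 0.1787]
eef_rot: [-0.001, 0.999, 0.044, 0.002]
ft_force: [1.2, 0.2, -0.9]
finger_gap: 0.0427
grip_force: 0.0
```

Request:
move_arm(targets=[{"grip":0.5,"x":0,"y":0,"z":0.03,"turn":0},{"grip":0.5,"x":0,"y":0,"z":0,"turn":0},{"grip":0.5,"x":0,"y":0,"z":0,"turn":0},{"grip":0.5,"x":0,"y":0,"z":0,"turn":0}])

```text
t: 28.25
tool_pos: [0.5105, -0.3179, 0.1483]
eef_rot: [-0.004, 0.999, 0.047, 0.0]
ft_force: [0.1, -0.3, 0.8]
finger_gap: 0.0425
grip_force: 0.0
```

```bash
python3 -c "
from h import *
save('wrist','w18'); info()"; python3 stand.py w18
```

```text
t 28.3 pos [ 0.5111 -0.3182  0.1492] yaw -84.63 tilt [ 0.002  0.006 -1.   ] F [-0.8 -0.8  0.3] gap 0.0427 grip 0.0
w18
fin 750 [ 509.2 -319.1] 9.8 x 39.5, long axis 5.1 z 0.0852
walls52 761 [ 525.7 -178. ] 11.6 x 41.8, long axis 4.7 z 0.0523
walls52 591 [ 468.  -183.1] 11.6 x 40.2, long axis 5.4 z 0.0522
walls52 561 [ 541.4 -316.1] 11.3 x 34.1, long axis 4.5 z 0.0529
tray48 310 [ 529.1 -225.4] 5.4 x 35.6, long axis 0.4 z 0.0484
tray48 275 [ 528.7 -286.3] 5.2 x 36.1, long axis -0.1 z 0.0484
tray48 265 [ 485.1 -225.2] 5.0 x 36.2, long axis -0.9 z 0.0483
trayfloor 9557 [ 508.6 -265.7] 78.4 x 133.9, long axis 0.4 z 0.0276
trayfloor 510 [ 576.2 -355.8] 8.0 x 41.2, long axis -84.7 z 0.0258
trayfloor 242 [ 448.7 -365.7] 9.2 x 41.9, long axis -87.7 z 0.0257
bed 24747 [ 506.3 -285.7] 149.8 x 234.6, long axis -85.1 z 0.0228
```

Request:
move_arm(newtons=40, targets=[{"grip":0.5,"x":-0.002,"y":0.0006,"z":0.035,"turn":0},{"grip":0.5,"x":0,"y":0,"z":0.035,"turn":0},{"grip":0.5,"x":0,"y":0,"z":0.025,"turn":0},{"grip":0.5,"x":0,"y":0,"z":0.014,"turn":0},{"grip":0.5,"x":0,"y":0,"z":0,"turn":0},{"grip":0,"x":0,"y":0,"z":0,"turn":0},{"grip":0,"x":0,"y":0,"z":0,"turn":0},{"grip":0,"x":0,"y":0,"z":0,"turn":0}])

```text
t: 28.97
tool_pos: [0.5094, -0.3186, 0.0407]
eef_rot: [-0.003, 0.999, 0.047, 0.002]
ft_force: [-1.7, -0.5, 2.9]
finger_gap: 0.009
grip_force: 42.4
```

Request:
move_arm(targets=[{"grip":0,"x":0,"y":0,"z":0,"turn":0},{"grip":0,"x":0,"y":0,"z":0,"turn":0},{"grip":0,"x":0,"y":0,"z":0,"turn":0}])

```text
t: 29.22
tool_pos: [0.5094, -0.3186, 0.0406]
eef_rot: [-0.003, 0.999, 0.046, 0.002]
ft_force: [0.7, 1.5, 7.6]
finger_gap: 0.009
grip_force: 43.0
```

Fin is gripped. Draw it back 40 mm along +tool y.

Request:
move_arm(targets=[{"grip":0,"x":0,"y":0.006,"z":0,"turn":0},{"grip":0,"x":0,"y":0.007,"z":0,"turn":0},{"grip":0,"x":0,"y":0.007,"z":0,"turn":0},{"grip":0,"x":0,"y":0.007,"z":0,"turn":0},{"grip":0,"x":0,"y":0.007,"z":0,"turn":0},{"grip":0,"x":0,"y":0.006,"z":0,"turn":0},{"grip":0,"x":0,"y":0,"z":0,"turn":0},{"grip":0,"x":0,"y":0,"z":0,"turn":0}])

```text
t: 29.88
tool_pos: [0.5129, -0.3598, 0.0407]
eef_rot: [-0.002, 0.999, 0.046, 0.002]
ft_force: [-1.9, -1.8, 6.8]
finger_gap: 0.0091
grip_force: 43.0
```

Request:
move_arm(targets=[{"grip":0,"x":0,"y":0.003,"z":0,"turn":0},{"grip":0,"x":0,"y":0.003,"z":0,"turn":0},{"grip":0,"x":0,"y":0,"z":0,"turn":0},{"grip":0,"x":0,"y":0,"z":0,"turn":0}])

```text
t: 30.22
tool_pos: [0.5131, -0.3629, 0.0406]
eef_rot: [-0.004, 0.999, 0.046, 0.002]
ft_force: [-1.3, 6.8, 13.2]
finger_gap: 0.0098
grip_force: 43.8
```

Request:
move_arm(newtons=40, targets=[{"grip":0.5,"x":0,"y":-0.003,"z":0,"turn":0},{"grip":0.5,"x":0,"y":0,"z":0,"turn":0},{"grip":0.5,"x":0,"y":0,"z":0,"turn":0},{"grip":0.5,"x":0,"y":0,"z":-0.03,"turn":0},{"grip":0.7,"x":0,"y":0,"z":-0.04,"turn":0},{"grip":0.92,"x":0,"y":0,"z":-0.02,"turn":0},{"grip":0.92,"x":0,"y":0,"z":0,"turn":5.4},{"grip":0.92,"x":0,"y":0,"z":0,"turn":0}])

```text
t: 30.88
tool_pos: [0.5126, -0.3622, 0.1297]
eef_rot: [-0.003, 1.0, -0.002, 0.001]
ft_force: [-0.0, -0.6, -1.4]
finger_gap: 0.0788
grip_force: 0.0
```

```bash
python3 -c "
from h import *
save('wrist','w19'); info(); go(.5086,-.2558,.12,-90)"; python3 stand.py w19
```

```text
t 30.9 pos [ 0.5116 -0.3615  0.1282] yaw -90.00 tilt [ 0.     0.007 -1.   ] F [-0.   0.5 -1.1] gap 0.0788 grip 0.0
turn 0.0  xyz mm [  -3.  -105.7    8.2] min rows 2.5
w19
fin 858 [ 511.3 -362.4] 10.0 x 39.4, long axis 5.1 z 0.0829
walls52 601 [ 522.9 -177.3] 11.1 x 40.9, long axis 5.0 z 0.0506
walls52 497 [ 544.  -359.5] 10.8 x 31.9, long axis 4.2 z 0.0507
walls52 494 [ 465.5 -182.8] 11.6 x 39.4, long axis 5.1 z 0.0507
tray48 186 [ 482.6 -224.3] 5.4 x 35.2, long axis -0.4 z 0.0467
tray48 158 [ 482.7 -285.3] 5.0 x 35.2, long axis -0.0 z 0.0468
tray48 97 [ 533.4 -285.3] 4.7 x 20.9, long axis -0.4 z 0.0468
trayfloor 8661 [ 504.8 -253. ] 55.0 x 129.9, long axis -0.1 z 0.0256
trayfloor 132 [ 536.1 -287.4] 4.8 x 67.6, long axis 3.7 z 0.0278
trayfloor 100 [ 471.3 -287.4] 1.0 x 60.8, long axis -0.2 z 0.0271
bed 34982 [ 503.8 -284.1] 149.8 x 234.7, long axis -85.0 z 0.0209
```

Request:
move_arm(targets=[{"grip":0.92,"x":-0.0015,"y":-0.034,"z":0,"turn":0},{"grip":0.92,"x":-0.002,"y":-0.036,"z":0,"turn":0},{"grip":0.92,"x":-0.002,"y":-0.036,"z":0.01,"turn":0},{"grip":0.92,"x":0,"y":0,"z":0.03,"turn":0},{"grip":0.92,"x":0,"y":0,"z":0.035,"turn":0},{"grip":0.92,"x":0,"y":0,"z":0.01,"turn":0},{"grip":0.92,"x":0,"y":0,"z":0,"turn":0},{"grip":0.92,"x":0,"y":0,"z":0,"turn":0}])

```text
t: 31.6
tool_pos: [0.5051, -0.2543, 0.043]
eef_rot: [-0.004, 1.0, -0.0, -0.002]
ft_force: [0.2, -0.2, 0.2]
finger_gap: 0.0782
grip_force: 0.0
```

```bash
python3 -c "
from h import *
info(); p,d,m=save('wrist','w20')
us,vs=np.meshgrid(np.arange(640),np.arange(200,480)); W=bydepth(m,np.c_[us.ravel(),vs.ravel()],d)
for y in(-.2255,-.2856):
  k=(abs(W[:,2]-.048)<.0025)&(abs(W[:,1]-y)<.006)&(abs(W[:,0]-.505)<.07); print(k.sum(),np.median(W[k],0).round(4))
T=pose()[0]
k=(abs(W[:,0]-T[0])<.013)&(W[:,2]>.05)&(W[:,2]<.11)&(abs(W[:,1]-T[1])<.07); F=W[k]; print(k.sum(),F.min(0),F.max(0))
for s in(-1,1):
  q=F[(F[:,1]-T[1])*s>.02]; 
  if len(q): q=q[q[:,2]<q[:,2].min()+.006]; print(s,len(q),q.min(0).round(4),q.max(0).round(4))
"
```

```text
t 31.6 pos [ 0.5051 -0.2543  0.043 ] yaw -90.04 tilt [-0.003  0.009 -1.   ] F [ 0.2 -0.2  0.2] gap 0.0782 grip 0.0
1633 [ 0.5019 -0.2257  0.0488]
1653 [ 0.5015 -0.286   0.0489]
5881 [ 0.4934234  -0.30869704  0.05000779] [ 0.51931152 -0.18501132  0.10999901]
-1 14 [ 0.4955 -0.2883  0.0501] [ 0.5192 -0.2842  0.0509]
1 179 [ 0.4962 -0.2278  0.05  ] [ 0.519  -0.185   0.0559]
```

Request:
move_arm(newtons=40, targets=[{"grip":0.92,"x":0,"y":0.0013,"z":0.01,"turn":0},{"grip":0.92,"x":0,"y":0,"z":0.014,"turn":0},{"grip":0.92,"x":0,"y":0,"z":0.012,"turn":0},{"grip":0.92,"x":0,"y":0,"z":0,"turn":0},{"grip":0,"x":0,"y":0,"z":0,"turn":0},{"grip":0,"x":0,"y":0,"z":0,"turn":0},{"grip":0,"x":0,"y":0,"z":0,"turn":0},{"grip":0,"x":0,"y":0,"z":0,"turn":0}])

```text
t: 32.32
tool_pos: [0.5066, -0.2559, 0.0083]
eef_rot: [-0.004, 1.0, -0.001, 0.0]
ft_force: [-0.2, 0.6, 1.9]
finger_gap: 0.065
grip_force: 46.3
```

```bash
python3 -c "
from h import *
info()"
```

```text
t 32.3 pos [ 0.5066 -0.2559  0.0083] yaw -90.08 tilt [ 0.     0.007 -1.   ] F [-0.2  0.6  1.9] gap 0.0650 grip 46.3
```

Request:
move_arm(targets=[{"grip":0,"x":0,"y":0,"z":-0.015,"turn":0},{"grip":0,"x":0,"y":0,"z":-0.02,"turn":0},{"grip":0,"x":0,"y":0,"z":-0.015,"turn":0},{"grip":0,"x":0,"y":0,"z":0,"turn":0},{"grip":0,"x":0,"y":0,"z":0,"turn":-5},{"grip":0,"x":0,"y":0,"z":0,"turn":-6},{"grip":0,"x":0,"y":0,"z":0,"turn":-6},{"grip":0,"x":0,"y":0,"z":0,"turn":-6}])

```text
t: 32.98
tool_pos: [0.5056, -0.2556, 0.0567]
eef_rot: [-0.004, 0.98, 0.201, 0.0]
ft_force: [0.1, 0.7, -1.6]
finger_gap: 0.0648
grip_force: 45.9
```

Request:
move_arm(targets=[{"grip":0,"x":0,"y":0,"z":0,"turn":-6},{"grip":0,"x":0,"y":0,"z":0,"turn":-6},{"grip":0,"x":0,"y":0,"z":0,"turn":-6},{"grip":0,"x":0,"y":0,"z":0,"turn":-6},{"grip":0,"x":0,"y":0,"z":0,"turn":-6},{"grip":0,"x":0,"y":0,"z":0,"turn":-6},{"grip":0,"x":0,"y":0,"z":0,"turn":-6},{"grip":0,"x":0,"y":0,"z":0,"turn":-6}])

```text
t: 33.65
tool_pos: [0.5055, -0.2556, 0.0566]
eef_rot: [-0.004, 0.813, 0.582, 0.002]
ft_force: [0.2, 0.2, -1.7]
finger_gap: 0.0652
grip_force: 45.9
```

Request:
move_arm(targets=[{"grip":0,"x":0,"y":0,"z":0,"turn":-6},{"grip":0,"x":0,"y":0,"z":0,"turn":-6},{"grip":0,"x":0,"y":0,"z":0,"turn":-6},{"grip":0,"x":0,"y":0,"z":0,"turn":-6},{"grip":0,"x":0,"y":0,"z":0,"turn":0},{"grip":0,"x":0,"y":0,"z":0,"turn":0},{"grip":0,"x":0,"y":0,"z":0,"turn":0}])

```text
t: 34.23
tool_pos: [0.5057, -0.2557, 0.057]
eef_rot: [-0.003, 0.677, 0.736, 0.003]
ft_force: [-0.2, -0.1, -2.4]
finger_gap: 0.0646
grip_force: 45.9
```

```bash
python3 -c "
from h import *
p,d,m=save('wrist','w21'); info(); go(.502,-.257,.012,5)
T=pose()[0]; us,vs=np.meshgrid(np.arange(640),np.arange(480)); W=bydepth(m,np.c_[us.ravel(),vs.ravel()],d)
zt=T[2]-.0083+.048
k=(abs(W[:,2]-zt)<.003)&(np.hypot(W[:,0]-T[0],W[:,1]-T[1])<.09)&(m['p'].reshape(-1,3).max(1)>90) if False else (abs(W[:,2]-zt)<.003)&(np.hypot(W[:,0]-T[0],W[:,1]-T[1])<.09)
a=np.radians(5);n=np.array([np.cos(a),np.sin(a)]);t=np.array([-n[1],n[0]])
P=W[k][:,:2]-T[:2]; N=P@n;L=P@t
for s in(-1,1):
  q=(N*s>.024)&(N*s<.037); print('side',s,q.sum(),'L max %.4f'%np.percentile(L[q],99.5))
k=(abs(W[:,2]-.052)<.003)&(W[:,1]>-.2)&(abs(W[:,0]-.5)<.055)&(W[:,1]<-.165); P=W[k][:,:2]-T[:2]; L=P@t
print('wall L (toward robot axis t)',k.sum(),np.percentile(L,[2,98]))
"; python3 stand.py w21
```

```text
t 34.3 pos [ 0.5058 -0.2557  0.0571] yaw 4.81 tilt [-0.001  0.008 -1.   ] F [-0.3 -0.6 -1.5] gap 0.0654 grip 45.9
turn -0.2  xyz mm [-0.9 -3.9 45.1] min rows 1.1
side -1 2956 L max 0.0633
side 1 2943 L max 0.0629
wall L (toward robot axis t) 4582 [0.0698609  0.08251623]
w21
fin 1449 [ 478.9 -256. ] 4.5 x 123.3, long axis -83.9 z 0.0852
fin 1340 [ 535.9 -251.4] 4.6 x 123.4, long axis -86.7 z 0.0849
fin 36 [ 469.7 -247.9] 0.8 x 4.0, long axis 1.5 z 0.0884
walls52 2086 [ 467.1 -182.2] 12.2 x 40.7, long axis 4.8 z 0.0517
walls52 2066 [ 525.1 -177.1] 11.7 x 40.7, long axis 4.9 z 0.0517
tray48 26 [ 464.8 -187.9] 0.6 x 9.6, long axis 4.7 z 0.0489
tray48 14 [ 462.8 -176.7] 0.5 x 4.3, long axis 4.9 z 0.0493
tray48 13 [ 521.8 -171.7] 0.4 x 5.2, long axis 5.7 z 0.0491
trayfloor 120 [ 441.9 -289.3] 7.7 x 12.1, long axis 88.8 z 0.0251
trayfloor 103 [ 572.6 -341.2] 6.0 x 16.5, long axis -74.5 z 0.0250
trayfloor 40 [ 570.2 -274.3] 4.0 x 7.0, long axis -54.3 z 0.0250
bed 18152 [ 501. -234.] 133.2 x 150.4, long axis 5.0 z 0.0219
bed 365 [ 457.6 -348.5] 10.4 x 36.8, long axis -84.5 z 0.0219
bed 346 [ 571.4 -337.6] 9.5 x 37.2, long axis -86.4 z 0.0227
```

Request:
move_arm(targets=[{"grip":0,"x":-0.001,"y":-0.0045,"z":0,"turn":-0.2},{"grip":0,"x":0,"y":0,"z":0.012,"turn":0},{"grip":0,"x":0,"y":0,"z":0.012,"turn":0},{"grip":0,"x":0,"y":0,"z":0.012,"turn":0},{"grip":0,"x":0,"y":0,"z":0.008,"turn":0},{"grip":0,"x":0,"y":0,"z":0.003,"turn":0},{"grip":0,"x":0,"y":0,"z":0,"turn":0},{"grip":0,"x":0,"y":0,"z":0,"turn":0}])

```text
t: 34.95
tool_pos: [0.5016, -0.257, 0.0107]
eef_rot: [-0.003, 0.675, 0.738, 0.003]
ft_force: [0.1, 0.6, -1.2]
finger_gap: 0.0648
grip_force: 46.0
```

Request:
move_arm(targets=[{"grip":0,"x":0,"y":0,"z":0.002,"turn":0},{"grip":0,"x":0,"y":0,"z":0,"turn":0},{"grip":0,"x":0,"y":0,"z":0,"turn":0},{"grip":0.95,"x":0,"y":0,"z":0,"turn":0},{"grip":0.95,"x":0,"y":0,"z":0,"turn":0},{"grip":0.95,"x":0,"y":0,"z":0,"turn":0},{"grip":0.95,"x":0,"y":0,"z":0,"turn":0},{"grip":0.95,"x":0,"y":0,"z":0,"turn":0}])

```text
t: 35.62
tool_pos: [0.5016, -0.2569, 0.0086]
eef_rot: [-0.003, 0.675, 0.738, 0.003]
ft_force: [-0.4, 0.1, 0.1]
finger_gap: 0.0813
grip_force: 0.0
```

Request:
move_arm(targets=[{"grip":0.95,"x":0,"y":0,"z":-0.02,"turn":0},{"grip":0.95,"x":0,"y":0,"z":-0.035,"turn":0},{"grip":0.95,"x":0,"y":0,"z":-0.04,"turn":0},{"grip":0.95,"x":0,"y":0,"z":-0.03,"turn":0},{"grip":0.95,"x":0,"y":0,"z":0,"turn":0},{"grip":0.95,"x":0,"y":0,"z":0,"turn":0}])

```text
t: 36.12
tool_pos: [0.5033, -0.2587, 0.1357]
eef_rot: [-0.001, 0.675, 0.738, 0.003]
ft_force: [0.0, -0.1, -0.6]
finger_gap: 0.081
grip_force: 0.0
```

```bash
python3 -c "
from h import *
save('wrist','w22'); info()"; python3 stand.py w22
```

```text
t 36.2 pos [ 0.5019 -0.2579  0.1338] yaw 5.12 tilt [ 0.     0.007 -1.   ] F [-0.7  0.2 -1.2] gap 0.0812 grip 0.0
w22
fin 636 [ 510.3 -361. ] 10.6 x 39.8, long axis 4.0 z 0.0821
walls52 529 [ 466.5 -181.3] 10.7 x 40.9, long axis 3.6 z 0.0504
walls52 445 [ 522.7 -176.2] 9.7 x 40.0, long axis 5.2 z 0.0503
walls52 258 [ 479.  -363.4] 10.3 x 35.4, long axis 4.9 z 0.0504
tray48 553 [ 522.7 -176.2] 12.4 x 42.7, long axis 7.1 z 0.0491
tray48 521 [ 465.3 -181.1] 11.8 x 41.5, long axis 5.2 z 0.0491
tray48 191 [ 540.5 -357.9] 11.1 x 37.9, long axis 4.2 z 0.0490
trayfloor 8045 [ 502.  -257.2] 56.6 x 129.4, long axis -85.0 z 0.0252
trayfloor 26 [ 569.2 -371.9] 2.4 x 15.6, long axis -84.3 z 0.0284
trayfloor 16 [ 444.3 -358.7] 1.1 x 10.1, long axis 7.0 z 0.0286
bed 32582 [ 502.1 -267.6] 149.3 x 203.1, long axis -85.1 z 0.0206
bed 461 [ 463.3 -391.4] 24.4 x 50.2, long axis 5.4 z 0.0199
bed 440 [ 560.5 -381.1] 27.5 x 50.3, long axis 6.2 z 0.0196
```

Request:
move_arm(targets=[{"grip":0.6,"x":0,"y":0,"z":0,"turn":7},{"grip":0.6,"x":0,"y":0,"z":0,"turn":7},{"grip":0.5,"x":0,"y":0,"z":0,"turn":7},{"grip":0.5,"x":0,"y":0,"z":0,"turn":7},{"grip":0.5,"x":0,"y":0,"z":0,"turn":7},{"grip":0.5,"x":0,"y":0,"z":0,"turn":7},{"grip":0.5,"x":0,"y":0,"z":0,"turn":7},{"grip":0.5,"x":0,"y":0,"z":0,"turn":7}])

```text
t: 36.83
tool_pos: [0.5001, -0.257, 0.1311]
eef_rot: [-0.005, 0.943, 0.332, -0.0]
ft_force: [-0.2, 0.4, 0.7]
finger_gap: 0.0427
grip_force: 0.0
```

Request:
move_arm(targets=[{"grip":0.5,"x":0,"y":0,"z":0,"turn":7},{"grip":0.5,"x":0,"y":0,"z":0,"turn":7},{"grip":0.5,"x":0,"y":0,"z":0,"turn":7},{"grip":0.5,"x":0,"y":0,"z":0,"turn":7},{"grip":0.5,"x":0,"y":0,"z":0,"turn":6},{"grip":0.5,"x":0,"y":0.034,"z":0,"turn":0},{"grip":0.5,"x":0,"y":0.034,"z":0,"turn":0},{"grip":0.5,"x":0,"y":0.034,"z":0,"turn":0}])

```text
t: 37.5
tool_pos: [0.5097, -0.3593, 0.1304]
eef_rot: [-0.005, 0.999, 0.045, -0.002]
ft_force: [0.8, -0.6, 0.7]
finger_gap: 0.0427
grip_force: 0.0
```

Request:
move_arm(targets=[{"grip":0.5,"x":0,"y":0,"z":0,"turn":0},{"grip":0.5,"x":0,"y":0,"z":0,"turn":0},{"grip":0.5,"x":0,"y":0,"z":0,"turn":0}])

```text
t: 37.75
tool_pos: [0.5094, -0.3583, 0.1306]
eef_rot: [-0.005, 0.999, 0.044, -0.002]
ft_force: [0.2, -0.4, 0.1]
finger_gap: 0.0425
grip_force: 0.0
```

```bash
python3 -c "
from h import *
save('wrist','w23'); info(); go(.511,-.3618,.04,-84.9)"; python3 stand.py w23 | head -3
```

```text
t 37.8 pos [ 0.5097 -0.358   0.1311] yaw -84.86 tilt [-0.003  0.01  -1.   ] F [ 0.4  0.9 -0.5] gap 0.0428 grip 0.0
turn 0.0  xyz mm [ 1.   3.9 91.1] min rows 2.2
w23
fin 861 [ 512.5 -363.2] 9.6 x 39.5, long axis 5.3 z 0.0849
walls52 861 [ 525.  -177.4] 11.9 x 42.1, long axis 5.2 z 0.0520
```

Request:
move_arm(newtons=40, targets=[{"grip":0.5,"x":0.001,"y":0.0042,"z":0.02,"turn":0},{"grip":0.5,"x":0,"y":0,"z":0.03,"turn":0},{"grip":0.5,"x":0,"y":0,"z":0.025,"turn":0},{"grip":0.5,"x":0,"y":0,"z":0.015,"turn":0},{"grip":0.5,"x":0,"y":0,"z":0,"turn":0},{"grip":0.5,"x":0,"y":0,"z":0,"turn":0},{"grip":0,"x":0,"y":0,"z":0,"turn":0},{"grip":0,"x":0,"y":0,"z":0,"turn":0}])

```text
t: 38.47
tool_pos: [0.5132, -0.3631, 0.0443]
eef_rot: [-0.003, 0.999, 0.045, 0.001]
ft_force: [0.2, -0.5, 0.6]
finger_gap: 0.0196
grip_force: 0.0
```

Request:
move_arm(targets=[{"grip":0,"x":0,"y":0,"z":0,"turn":0},{"grip":0,"x":0,"y":0,"z":0,"turn":0},{"grip":0,"x":0,"y":0,"z":0,"turn":0}])

```text
t: 38.72
tool_pos: [0.5131, -0.3629, 0.0444]
eef_rot: [-0.004, 0.999, 0.045, 0.001]
ft_force: [-1.4, 3.5, 6.1]
finger_gap: 0.0092
grip_force: 42.2
```

Request:
move_arm(targets=[{"grip":0,"x":0,"y":-0.005,"z":0,"turn":0},{"grip":0,"x":0,"y":-0.006,"z":0,"turn":0},{"grip":0,"x":0,"y":-0.006,"z":0,"turn":0},{"grip":0,"x":0,"y":-0.006,"z":0,"turn":0},{"grip":0,"x":0,"y":-0.006,"z":0,"turn":0},{"grip":0,"x":0,"y":-0.004,"z":0,"turn":0},{"grip":0,"x":0,"y":0,"z":0,"turn":0},{"grip":0,"x":0,"y":0,"z":0,"turn":0}])

```text
t: 39.38
tool_pos: [0.5104, -0.3299, 0.0444]
eef_rot: [-0.003, 0.999, 0.045, 0.001]
ft_force: [-0.7, 1.3, 7.3]
finger_gap: 0.0093
grip_force: 42.3
```

Request:
move_arm(targets=[{"grip":0,"x":0,"y":-0.002,"z":0,"turn":0},{"grip":0,"x":0,"y":-0.002,"z":0,"turn":0},{"grip":0,"x":0,"y":-0.002,"z":0,"turn":0},{"grip":0,"x":0,"y":-0.001,"z":0,"turn":0},{"grip":0,"x":0,"y":0,"z":0,"turn":0},{"grip":0,"x":0,"y":0,"z":0,"turn":0}])

```text
t: 39.88
tool_pos: [0.5099, -0.324, 0.0444]
eef_rot: [-0.003, 0.999, 0.045, 0.001]
ft_force: [0.5, -2.8, 6.7]
finger_gap: 0.0089
grip_force: 42.1
```

Request:
move_arm(targets=[{"grip":0,"x":0,"y":-0.001,"z":0,"turn":0},{"grip":0,"x":0,"y":-0.001,"z":0,"turn":0},{"grip":0,"x":0,"y":0,"z":0,"turn":0},{"grip":0,"x":0,"y":0,"z":0,"turn":0},{"grip":0,"x":0,"y":0,"z":0,"turn":0}])

```text
t: 40.3
tool_pos: [0.5097, -0.3222, 0.0444]
eef_rot: [-0.002, 0.999, 0.045, 0.001]
ft_force: [0.9, -3.9, 5.3]
finger_gap: 0.0088
grip_force: 42.1
```

Request:
move_arm(targets=[{"grip":0,"x":0,"y":-0.001,"z":0,"turn":0},{"grip":0,"x":0,"y":-0.001,"z":0,"turn":0},{"grip":0,"x":0,"y":0,"z":0,"turn":0},{"grip":0,"x":0,"y":0,"z":0,"turn":0}])

```text
t: 40.63
tool_pos: [0.5096, -0.321, 0.0444]
eef_rot: [-0.002, 0.999, 0.044, 0.001]
ft_force: [2.3, -5.8, 4.5]
finger_gap: 0.0092
grip_force: 41.9
```

Request:
move_arm(targets=[{"grip":0,"x":0,"y":-0.002,"z":0,"turn":0},{"grip":0,"x":0,"y":0,"z":0,"turn":0},{"grip":0,"x":0,"y":0,"z":0,"turn":0}])

```text
t: 40.88
tool_pos: [0.5096, -0.321, 0.0445]
eef_rot: [0.0, 0.999, 0.044, 0.001]
ft_force: [1.4, -10.9, 0.9]
finger_gap: 0.0092
grip_force: 41.5
```

Request:
move_arm(targets=[{"grip":0.5,"x":0,"y":0,"z":0,"turn":0},{"grip":0.5,"x":0,"y":0,"z":0,"turn":0},{"grip":0.5,"x":0,"y":0,"z":0,"turn":0},{"grip":0.5,"x":0,"y":0,"z":0,"turn":0},{"grip":0.5,"x":0,"y":0,"z":-0.03,"turn":0},{"grip":0.5,"x":0,"y":0,"z":-0.04,"turn":0},{"grip":0.5,"x":-0.01,"y":0,"z":-0.04,"turn":0},{"grip":0.5,"x":-0.01,"y":0,"z":0,"turn":0}])

```text
t: 41.55
tool_pos: [0.492, -0.3217, 0.1608]
eef_rot: [-0.001, 0.999, 0.045, 0.004]
ft_force: [2.4, -0.5, 0.9]
finger_gap: 0.0428
grip_force: 0.0
```

Request:
move_arm(targets=[{"grip":0.5,"x":0,"y":0,"z":0,"turn":0},{"grip":0.5,"x":0,"y":0,"z":0,"turn":0}])

```text
t: 41.72
tool_pos: [0.4878, -0.3192, 0.1529]
eef_rot: [-0.004, 0.999, 0.045, -0.0]
ft_force: [-0.5, 0.9, -0.4]
finger_gap: 0.0428
grip_force: 0.0
```

```bash
python3 -c "
from h import *
save('wrist','w24'); info(); go(.45,.05,.33,0)"; python3 stand.py w24
```

```text
t 41.8 pos [ 0.4876 -0.3189  0.152 ] yaw -84.88 tilt [-0.002  0.009 -1.   ] F [-0.2  0.5 -0.6] gap 0.0425 grip 0.0
turn -84.9  xyz mm [ 368.9  -37.6 -178. ] min rows 9.9
w24
fin 784 [ 508.3 -321.1] 9.8 x 39.6, long axis 5.2 z 0.0834
walls52 685 [ 524.8 -177.4] 11.1 x 41.3, long axis 3.9 z 0.0509
walls52 558 [ 542.  -318.1] 10.4 x 30.9, long axis 5.2 z 0.0512
walls52 557 [ 467.2 -182.4] 11.4 x 40.0, long axis 4.5 z 0.0510
tray48 257 [ 531.2 -226. ] 4.7 x 36.3, long axis -84.8 z 0.0470
tray48 252 [ 535.3 -269.8] 4.7 x 35.3, long axis -84.8 z 0.0470
tray48 221 [ 474.6 -274.9] 4.9 x 35.5, long axis -84.7 z 0.0471
trayfloor 9008 [ 501.6 -249.9] 54.9 x 127.1, long axis -85.1 z 0.0260
trayfloor 20 [ 579.2 -386.7] 3.6 x 10.0, long axis 19.5 z 0.0257
trayfloor 20 [ 442.3 -294.5] 5.2 x 8.0, long axis -70.6 z 0.0247
bed 22904 [ 505.  -284.7] 149.5 x 234.6, long axis -85.1 z 0.0210
bed 4901 [ 444.8 -246.1] 35.8 x 146.2, long axis -85.7 z 0.0211
bed 4306 [ 501.5 -249.9] 54.4 x 127.2, long axis -85.2 z 0.0255
```

Request:
move_arm(targets=[{"grip":0.5,"x":0,"y":0,"z":-0.03,"turn":-7},{"grip":0.5,"x":0,"y":0,"z":-0.03,"turn":-7},{"grip":0.5,"x":0,"y":0,"z":-0.03,"turn":-7},{"grip":0.5,"x":0,"y":0,"z":-0.03,"turn":-7},{"grip":0.5,"x":0,"y":0,"z":-0.01,"turn":-7},{"grip":0.5,"x":0,"y":0,"z":0,"turn":-7},{"grip":0.5,"x":0,"y":0,"z":0,"turn":-7},{"grip":0.5,"x":0,"y":0,"z":0,"turn":-7}])

```text
t: 42.43
tool_pos: [0.4882, -0.32, 0.2812]
eef_rot: [-0.005, 0.859, 0.511, 0.001]
ft_force: [-0.1, -0.2, 0.5]
finger_gap: 0.0424
grip_force: 0.0
```

Request:
move_arm(targets=[{"grip":0.5,"x":0,"y":0,"z":0,"turn":-7},{"grip":0.5,"x":0,"y":0,"z":0,"turn":-7},{"grip":0.5,"x":0,"y":0,"z":0,"turn":-7},{"grip":0.5,"x":0,"y":0,"z":0,"turn":-7.1},{"grip":0.5,"x":0.036,"y":0,"z":0,"turn":0},{"grip":0.5,"x":0.036,"y":0,"z":0,"turn":0},{"grip":0.5,"x":0.036,"y":0,"z":0,"turn":0},{"grip":0.5,"x":0.036,"y":0,"z":0,"turn":0}])

```text
t: 43.1
tool_pos: [0.4895, -0.1748, 0.2819]
eef_rot: [-0.005, 0.712, 0.702, 0.002]
ft_force: [1.1, -0.7, -0.0]
finger_gap: 0.0427
grip_force: 0.0
```

Request:
move_arm(targets=[{"grip":0.5,"x":0.036,"y":0,"z":0,"turn":0},{"grip":0.5,"x":0.036,"y":0,"z":0,"turn":0},{"grip":0.5,"x":0.036,"y":0,"z":0,"turn":0},{"grip":0.5,"x":0.036,"y":0,"z":0,"turn":0},{"grip":0.5,"x":0.036,"y":0,"z":0,"turn":0},{"grip":0.5,"x":0.036,"y":0,"z":0,"turn":0},{"grip":0.5,"x":0.036,"y":0,"z":0,"turn":0},{"grip":0.5,"x":0.036,"y":0,"z":0,"turn":0}])

```text
t: 43.77
tool_pos: [0.4931, 0.1134, 0.2845]
eef_rot: [-0.004, 0.712, 0.702, 0.001]
ft_force: [0.8, -0.2, -0.4]
finger_gap: 0.043
grip_force: 0.0
```

Request:
move_arm(targets=[{"grip":0.5,"x":0.036,"y":0,"z":0,"turn":0},{"grip":0.5,"x":0.036,"y":0,"z":0,"turn":0},{"grip":0.5,"x":0,"y":0,"z":0,"turn":0},{"grip":0.5,"x":0,"y":0,"z":0,"turn":0},{"grip":0.5,"x":0,"y":0,"z":0,"turn":0}])

```text
t: 44.18
tool_pos: [0.4944, 0.1833, 0.2854]
eef_rot: [-0.004, 0.712, 0.703, 0.001]
ft_force: [0.3, -0.0, 0.1]
finger_gap: 0.0425
grip_force: 0.0
```

```bash
python3 -c "
from h import *
p,d,m=save('wrist','w25'); info()
for L,x,y in((120,.3946,.266),(60,.4446,.2645),(80,.5946,.2595)): bar('w25',x,y,.036,0,L/1000,tol=.004)
s,ds,ms=save('scene','s4'); sd,dd,md=save('side','d4')
a=cv2.resize(p,(400,300)); b=cv2.resize(s[150:390,150:470],(400,300)); 
c=cv2.resize(sd[130:430,240:460],(400,300)); e=cv2.resize(s[150:320,330:480],(400,300),interpolation=3)
cv2.imwrite('pics/c25.png',np.vstack([np.hstack([a,b]),np.hstack([c,e])])[:,:,::-1])
"
```

```text
t 44.2 pos [0.4946 0.1827 0.2858] yaw -0.79 tilt [-0.003  0.007 -1.   ] F [-0.2 -0.  -0.5] gap 0.0427 grip 0.0
bar [421.6 265.6] size 69.9 x 117.2 yaw -1.45 z 0.0359 2299
bar [425.2 262.7] size 58.2 x 60.7 yaw 85.90 z 0.0358 1038
bar [596.8 259.1] size 16.4 x 78.1 yaw -1.44 z 0.0359 1022
```

View pics/c25.png

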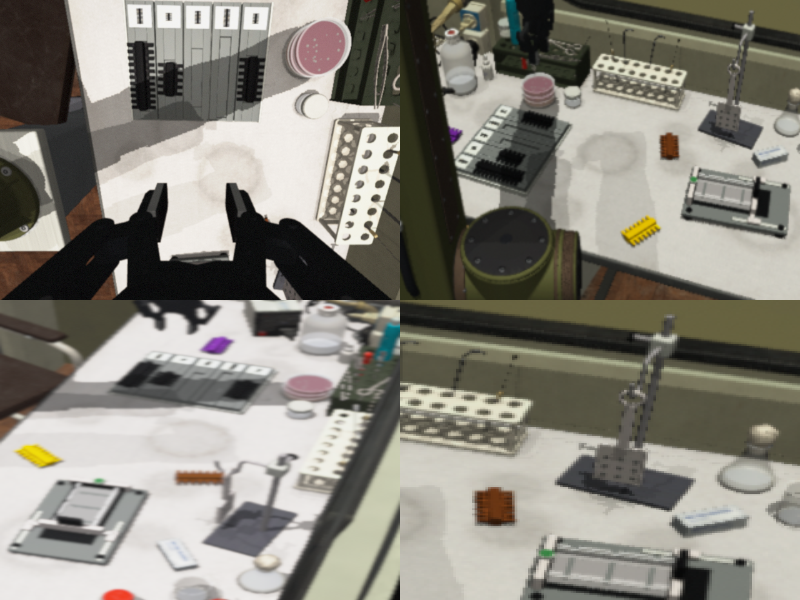

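The pictures show all three combs seated in their slots, no comb lying about, the lifter hanging on the hook and the tray closed between the walls.

```bash
python3 -c "
from cell import *
print(finish_job())"
```

```text
the job is handed in; nothing more can be done
None
```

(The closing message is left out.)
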